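# Close up the vehicle electronics box and hold its cover down

### The job

Stand the loose aluminium control module on its long edge in the free slot of the electronics box and let go of it, then lay the grey cover from the blue tray in the box's frame and turn its red quarter-turn wing clockwise until the slot in its head lines up with the two white marks. Then press the cover down flush against the frame, squashing its springy seal, and finish while still holding it pressed there, so that the corner screws can be put in. Leave the fitted module in its slot and the other things on the mat alone.

Things in the scene. Friction and masses are not known exactly. Their poses are not given: they have to be found in the camera images.
- ebox: Dark grey open-topped vehicle electronics box bolted to the bench, flange 160 (x) by 236 mm (y), 100 mm tall with its corner guides. Origin: centre of its underside, z up. Inside are two slots along its x, one each side (-y free, +y taken). Half turned it looks the same, apart from the fitted module.
- free_slot (a point): Middle of the empty slot's floor, 10 mm above the bench; the box's axes. The centre of the module's underside belongs here. Slot 102 mm long (x), 28 mm wide (y); its cheeks stand only at the ends (over 34 mm from the middle), 26 mm high, flared above to 40 mm. Beside a standing module 26 mm are free for fingers.
- other_slot (a point): The same point of the slot that the fitted module stands in.
- receptacle (a point): Centre of the steel bridge's top face, 76 mm above the bench; the box's axes. The bridge, 40 mm wide and 4 mm thick, runs along x across the box; in its middle is an open slot, 36 mm along x by 16 mm along y, for the cover's cross bar.
- frame_seat (a point): Centre of the frame at its flange's top face, 86 mm above the bench, the box's axes. Here lies the centre of the underside of a flush cover. Eight flared guides stand 10 to 14 mm above the flange and leave the cover about 2.5 mm play all round.
- seal (a joint): How far the springy black seal round the frame's opening is squashed, m: 0 = free, 4 mm above the flange; 0.004 = flush. The cover left to itself rests about 4 mm above the flange, locked or not. Squashing takes 5 N at first and 13 N when flush, the cover's weight (3 N) included.
- module: Loose control module, aluminium-coloured flat case with a white label on each side, 96 (x) by 24 (y) by 70 mm tall (z), about 0.2 kg, at first standing on its long edge on the mat. Origin: centre of its underside, z up. Either end may point either way.
- fitted_module: Dark module of the same size, yellow labels, that already stands in the other slot. Same axes. It stays there.
- tray: Blue hardware tray, 110 (x) by 160 (y) by 45 mm tall, fixed; the cover lies across its rim. Origin: centre of its underside.
- cover: Loose grey cover, 140 (x) by 218 (y) by 4 mm, 0.26 kg with its fastener, at first lying on the tray. Origin: centre of its underside, z up. The fastener with its red wing sits in the middle; lifted by it the cover balances. White marks on top lie along its y. It fits either way round, its x along the box's x, with the wing unlocked.
- wing (a joint): Turn of the fastener in the cover, rad: 0 = unlocked, wing and head slot along the cover's x; grows clockwise seen from above to its stop at 1.571 = locked, slot in line with the white marks (cover's y). Starts at 0 to 0.12. It turns stiffly (0.05 N m) and stays where left. Locked, its bar is caught under the bridge.
- wing_grip (a point): Point to grip on the fastener's axis, 30 mm above the cover's underside. The red wing is a blade 40 mm long (this point's x), 9 mm thick (its y), 12 to 42 mm above the cover's underside, with a dark slot along its top; it turns with joint wing.
- cross_bar (a point): Centre of the steel cross bar on the fastener's stud, 22 mm below the cover's underside. The bar is 28 mm long (x), 7 mm wide (y) and 6 mm thick, in line with the wing. The cover comes down only with the bar along the receptacle's slot.
- meter: Bystander: yellow hand multimeter, 140 x 72 x 30 mm. Origin: centre of its underside. Leave it alone.
- siren: Bystander: black alarm siren with a red mouth, 84 mm across, 62 mm tall. Origin: centre of its underside. Leave it alone.
- gauge: Bystander: round black gauge with a white face, 60 mm across, 36 mm tall. Origin: centre of its underside. Leave it alone.
- relay: Bystander: small dark relay cube, 28 x 28 x 26 mm. Origin: centre of its underside. Leave it alone.
- tape: Bystander: roll of black tape lying flat, 68 mm across, 19 mm tall. Origin: centre of its underside. Leave it alone.
- screwdriver: Bystander: orange-handled screwdriver lying on the mat. Leave it alone.
- screw_dish: Bystander: flat dark steel dish of screws, 82 mm across, 20 mm tall. Origin: centre of its underside. Leave it alone.
Mind the look-alikes: they are no part of the job. Leave any green or orange look-alike of the module alone.

How it is judged:
By the outcome, as a careful person would: the job done as asked, in the order asked, and still so for the second after the job is handed in, while the arm keeps its last pose, push and grip.
It also fails if it takes over 61 s, if anything falls off the work surface, if the arm or the gripper's body presses on something with over 40 N, if the wrist force passes 120 N, or if a joint passes its speed limit or range.

### The arm

A 6-joint arm with a two-finger parallel gripper is mounted at the origin on the work surface. World frame = base frame: x ahead of the robot, y to its left, z up, the work surface at z = 0. Lengths are in m, angles in rad, forces in N, time in s.
With the tool pointing down it reaches from about 0.25 to 0.725 m from the base axis. Payload 4 kg.
Tool frame: the origin (TCP) lies on the centre line of the jaws, within the pads' length; the fingertips stand 25 mm ahead of it and the grasp point (between the pads) lies 6 mm ahead of it; z points along the fingers, x is the direction in which the jaws open and shut, and the axes are right-handed (so a half turn about z gives the same grasp; the last joint's range is limited). The gripper opens to 85 mm and grips with 20 to 120 N. Pads are 22 mm wide; open, the fingers measure 114 mm over their backs; the gripper's body (76 mm by 85 mm) begins 54 mm behind the grasp point. The pads swing forward as they close: fully open they stand 13 mm farther back than shut.
Start: joints at [1.148, 0.241, 0.005, 1.335, 0, 1.571], TCP at [0.205, 0.456, 0.256] pointing down, gripper open.
Joint ranges: [-2.72, 2.72], [-1.05, 1.87], [-1.09, 1.28], [-1.99, 2.15], [-1.42, 1.44], [-3.14, 3.14]. Speed limits (rad/s): [2.79, 2.79, 3.14, 3.14, 3.14, 3.14].

### API

Orientations are given as a unit quaternion [x, y, z, w].
In Python, from workcell import bot, imaging, order gives the robot as it stands.
- The arm moves only by the tool carry_out, never from a script. Its argument "moves" is a list of rows, each a list of 5 numbers: the shift along the tool's x, y, z scaled (see below), then the turn about the tool's z scaled (see below), then the opening, from -1 (shut) to 1 (fully open). In form: [[tx, ty, tz, roll, hand], ...]. A call has 1 to 20 rows; each row is the pose to reach, as a shift and turn from the pose commanded when the call began, along the tool's axes at that moment; what a row does not reach only later rows make up. The controller multiplies each number of a shift by 0.1 m and each number of a turn by 90 degrees. A row lasts 1/10 s, in which the tool goes at most 50 mm and 8.59 degrees, less where a joint would pass 70% of its speed; a pose out of reach is approached as far as the arm can. A call with a number of a shift or a turn outside -1 to 1 is refused whole. A call with a gripper value outside its range is refused whole. The fingers move at their own pace and stop on an object; the grip force is fixed at half the most. Time passes only in rows, so rows that repeat a pose let the fingers close. It gives the time, the measured TCP pose, the force and the opening at its end, in the units of the state.
- bot.get_obs(): the state, without advancing time (a new reading comes with each control period).
- imaging.camera(name): name is "scene" or "top"; returns the picture (420x560x3 uint8, red, green, blue); there is no depth.
- imaging.camera_model(name): a dict with "fovy" (degrees; the focal length in pixels is half the picture's height over the tangent of half this angle, whatever the lens; pixels are square), "cx", "cy" (the principal point, pixels), "dist" ([k1, k2, p1, p2, k3] as OpenCV has them; the pictures are not rectified), "eye" and "rotation" of the camera in the world. Camera axes: x right, y up, looking along -z (the intrinsics and any distortion apply to the point x, -y, -z); pixel columns grow to the right and rows downward; lengths in m; the calibration is good to about 2 mm. A picture is of the moment at which its call begins. camera_model takes no time and is no camera call.
- order.job_done(): hands the job in, once; it reports no verdict.
The state is a dict: "clock": time; "joint_pos": joint angles; "joint_vel": joint speeds; "tau": joint torques, N m; "eef_pos": TCP position; "tool_rot": TCP orientation; "ft_force": force on the tool from outside, world axes, zero at the start; "ft_torque": the same for the moment, N m; "grip_width": finger opening in m.
Only numpy, scipy, OpenCV 4.12 (cv2) and the standard library are available. Lean on these libraries where they do the work, as an engineer would, in place of code of your own. Each camera call takes 0.05 s, during which the arm holds its last target.

## Working session

There is one attempt and no reset: what is moved stays moved. The work goes in short steps, Python scripts to look and compute and a tool call to move; the robot and the scene stay as the last step left them, time stands still between calls to the robot, and variables do not carry over. Pictures are saved under pics/ and viewed, and the job is handed in when it is done.

Besides the shell and the picture viewer there is one more tool, called after "Request:" as name(argument=value, ...), one argument or row to a line, values as JSON. carry_out: Moves the arm, as the interface text tells. Its arguments: {"type":"object","properties":{"moves":{"type":"array","items":{"type":"array","items":{"type":"number","minimum":-1,"maximum":1}}}},"required":["moves"]}

```bash
ls; mkdir -p pics; python3 - <<'E'
from workcell import bot, imaging, order
import cv2
for n in ["scene","top"]:
    im=imaging.camera(n); cv2.imwrite(f"pics/{n}0.png",im[:,:,::-1]); print(imaging.camera_model(n))
print(bot.get_obs())
E
```

```text
pics
{'fovy': 44.432132663687646, 'cx': 278.19318537496883, 'cy': 207.74246560115893, 'dist': array([-0.174445,  0.      ,  0.      ,  0.      ,  0.      ]), 'eye': array([ 1.06775309, -0.6093577 ,  0.86860803]), 'rotation': array([0.35237538, 0.13153538, 0.31311809, 0.87205911])}
{'fovy': 55.502846158392565, 'cx': 276.2592375363322, 'cy': 209.43620328460523, 'dist': array([-0.04075636,  0.        ,  0.        ,  0.        ,  0.        ]), 'eye': array([0.34161216, 0.01635271, 1.19945267]), 'rotation': array([-0.05765093,  0.06163458,  0.70597148, -0.70319401])}
{'clock': 0.1, 'joint_pos': array([1.14798385e+00, 2.41327333e-01, 3.86055803e-03, 1.33520017e+00,
       2.03176238e-05, 1.57081784e+00]), 'joint_vel': array([ 0.00181464, -0.00202848,  0.00415   ,  0.00152985,  0.00148593,
       -0.00022204]), 'tau': array([ 1.58990447e-04, -3.73138797e+01,  2.53010058e+01,  1.08510547e-02,
       -4.28018086e-05,  5.07560287e-06]), 'eef_pos': array([0.20494567, 0.45549906, 0.2555077 ]), 'tool_rot': array([ 8.39745582e-01,  5.42979265e-01, -7.90926764e-04,  4.99339529e-04]), 'ft_force': array([ 0.79676996, -0.08063918, -0.00761463]), 'ft_torque': array([-0.07327963,  0.00722304, -0.04615561]), 'grip_width': 0.08526186660627257}
```

View pics/scene0.png

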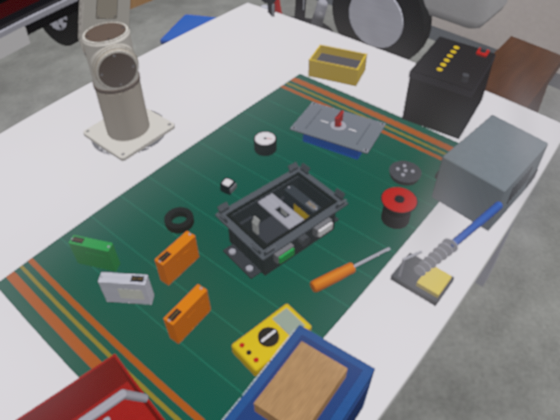

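View pics/top0.png

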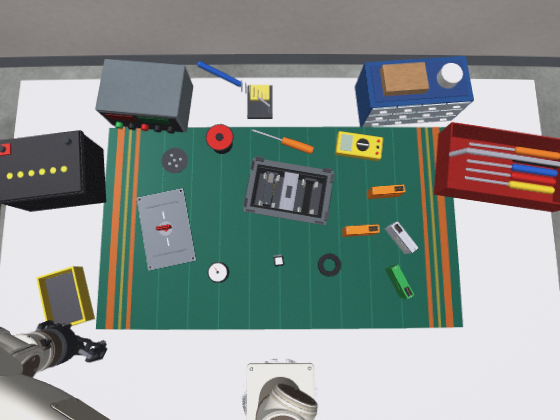

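The top view shows the silver module at (402,237), orange look-alikes at (387,191) and (361,230), and a green one at (400,281). The cover is at (166,229) and the box at (289,191). Only the silver one fits the description, and I'll confirm that in a crop.

```bash
cat > h.py <<'E'
import numpy as np, cv2
from scipy.spatial.transform import Rotation as R
from workcell import bot, imaging, order
def K(n):
    m=imaging.camera_model(n); f=210/np.tan(np.radians(m['fovy']/2))
    return m,np.array([[f,0,m['cx']],[0,f,m['cy']],[0,0,1.]])
def proj(n,P):
    m,k=K(n); P=np.atleast_2d(np.array(P,float))
    Rw=R.from_quat(m['rotation']).as_matrix()
    c=(P-m['eye'])@Rw; c=c*[1,-1,-1]
    return cv2.projectPoints(c,np.zeros(3),np.zeros(3),k,m['dist'])[0][:,0]
def ray(n,uv):
    m,k=K(n)
    u=cv2.undistortPoints(np.array(uv,float).reshape(-1,1,2),k,m['dist'])[:,0]
    d=np.c_[u[:,0],-u[:,1],-np.ones(len(u))]@R.from_quat(m['rotation']).as_matrix().T
    return m['eye'],d
def atz(n,uv,z):
    e,d=ray(n,uv); t=(z-e[2])/d[:,2]; return e+d*t[:,None]
def crop(n,im,u0,v0,w,h,s,fn):
    c=im[v0:v0+h,u0:u0+w,::-1]; cv2.imwrite(fn,cv2.resize(c,None,fx=s,fy=s,interpolation=cv2.INTER_CUBIC))
E
python3 - <<'E'
from h import *
im=cv2.imread('pics/top0.png')[:,:,::-1]; sc=cv2.imread('pics/scene0.png')[:,:,::-1]
crop('t',im,340,170,100,75,8,'pics/c_mod.png')
crop('t',im,235,148,110,82,7,'pics/c_box.png')
crop('t',im,125,180,80,100,6,'pics/c_cov.png')
crop('t',sc,210,160,150,112,5,'pics/c_boxs.png')
crop('t',sc,60,225,160,120,5,'pics/c_mods.png')
print(proj('top',[[0,0,0],[0.2,.456,.256]]),proj('scene',[0,0,0]))
E
```

```text
[[280.30644029 398.62931803]
 [ 82.95334325 339.9206531 ]] [[128.26565652 131.00876714]]
```

View pics/c_mod.png

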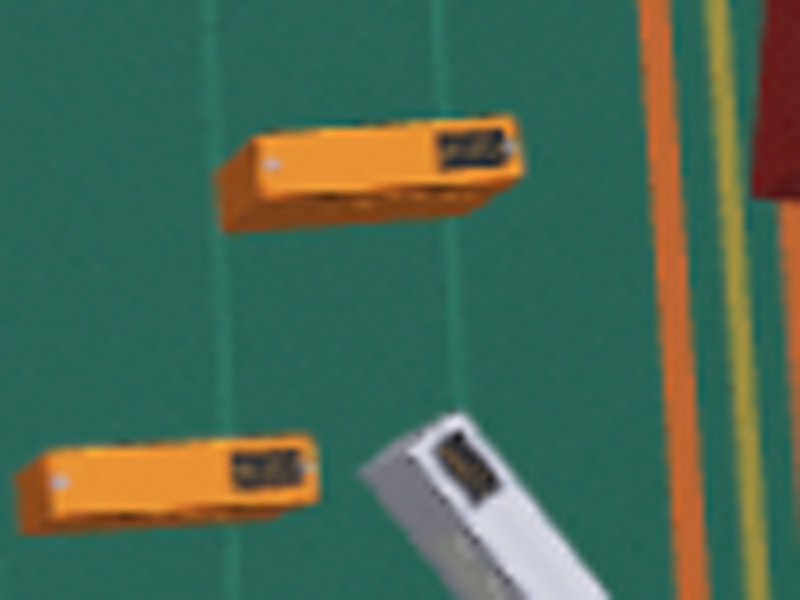

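View pics/c_box.png

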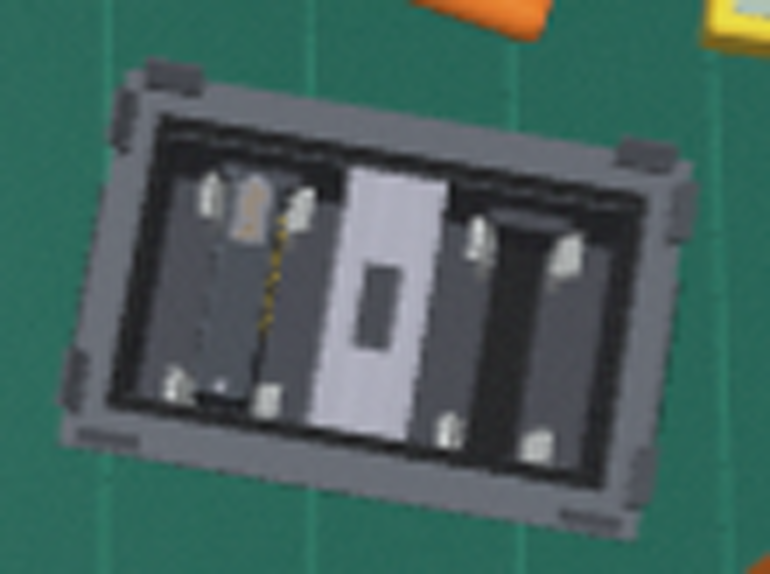

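View pics/c_cov.png

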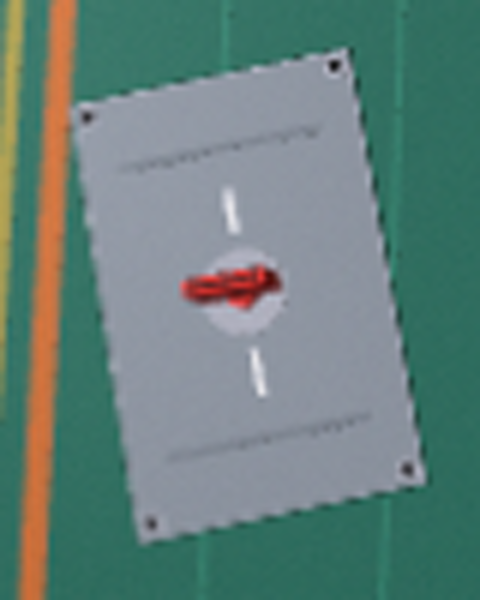

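View pics/c_boxs.png

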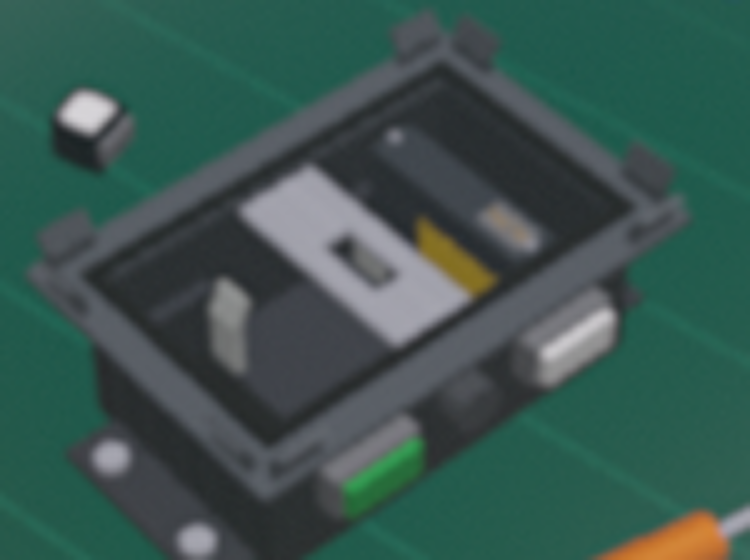

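View pics/c_mods.png

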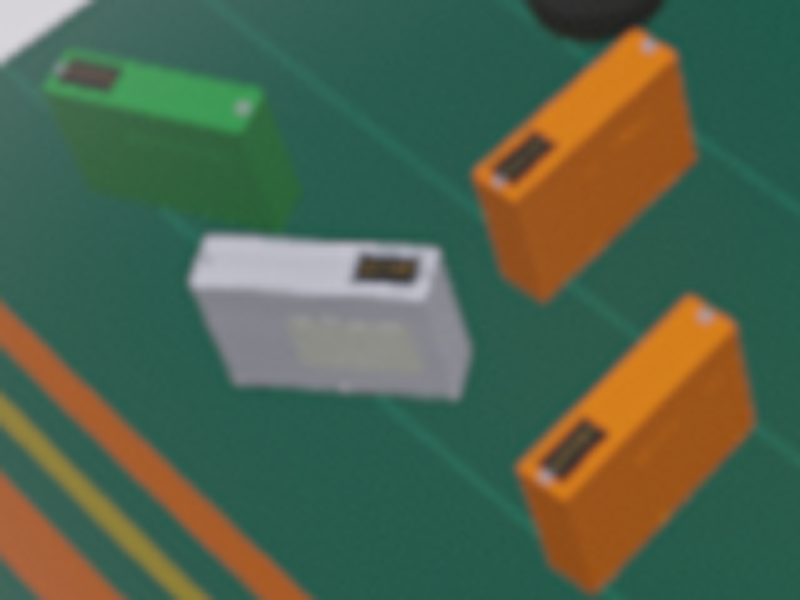

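The crops confirm that the silver module (top crop around (402,237), white label, aluminium case) is the one meant. Next I'll take finer crops for corner fitting.

```bash
python3 - <<'E'
from h import *
im=cv2.imread('pics/top0.png')[:,:,::-1]; sc=cv2.imread('pics/scene0.png')[:,:,::-1]
def g(img,u0,v0,w,h,s,fn):
    c=np.ascontiguousarray(img[v0:v0+h,u0:u0+w,::-1]); c=cv2.resize(c,None,fx=s,fy=s,interpolation=cv2.INTER_LANCZOS4)
    for i in range(0,w,10):
        cv2.putText(c,str(u0+i),(int((i+.5)*s)-10,10),0,.35,(255,255,255),1); c[:,int((i+.5)*s)]=c[:,int((i+.5)*s)]//2+60
    for i in range(0,h,10):
        cv2.putText(c,str(v0+i),(0,int((i+.5)*s)),0,.35,(255,255,255),1); c[int((i+.5)*s)]=c[int((i+.5)*s)]//2+60
    cv2.imwrite(fn,c)
g(im,380,215,45,45,13,'pics/d1.png')
g(sc,95,265,64,46,12,'pics/d2.png')
g(im,240,152,98,74,8,'pics/d3.png')
g(sc,212,158,140,110,5,'pics/d4.png')
g(im,133,185,64,90,6,'pics/d5.png')
g(sc,285,98,105,60,7,'pics/d6.png')
E
```

```text
(no output)
```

View pics/d1.png

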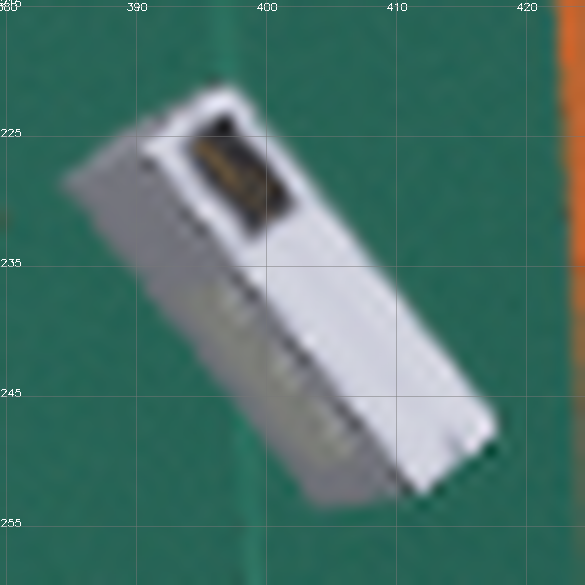

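View pics/d2.png

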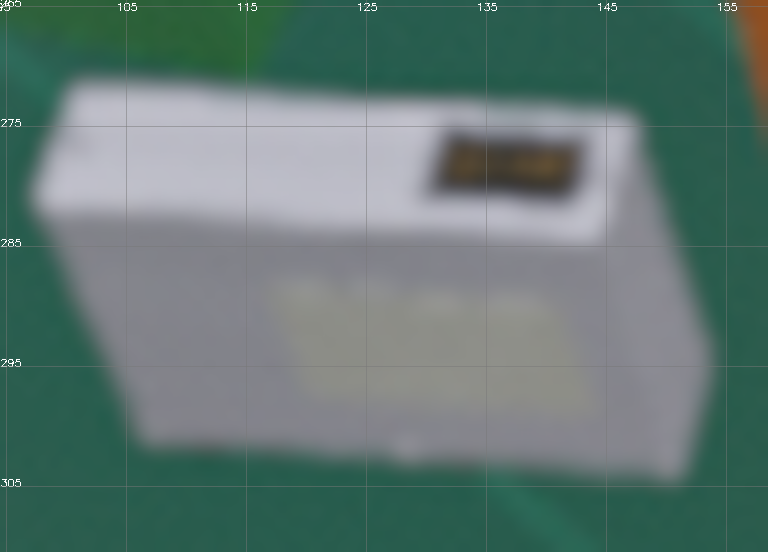

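View pics/d3.png

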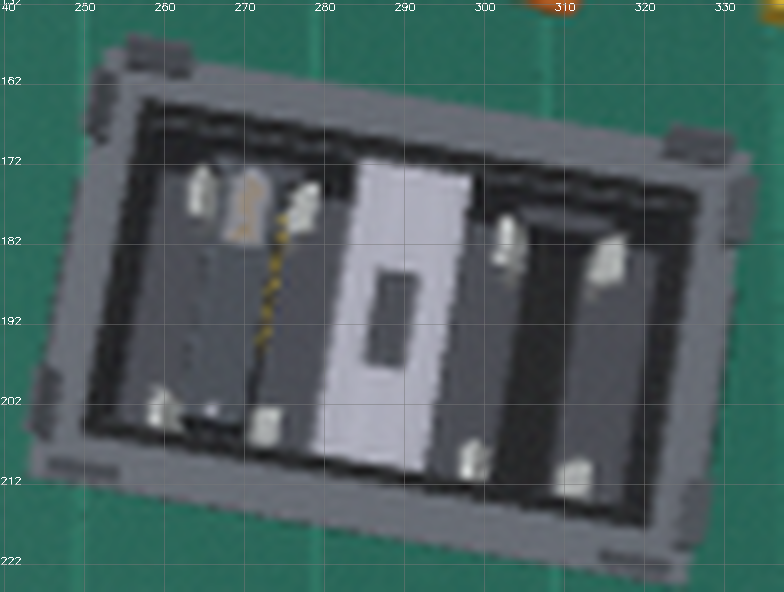

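View pics/d4.png

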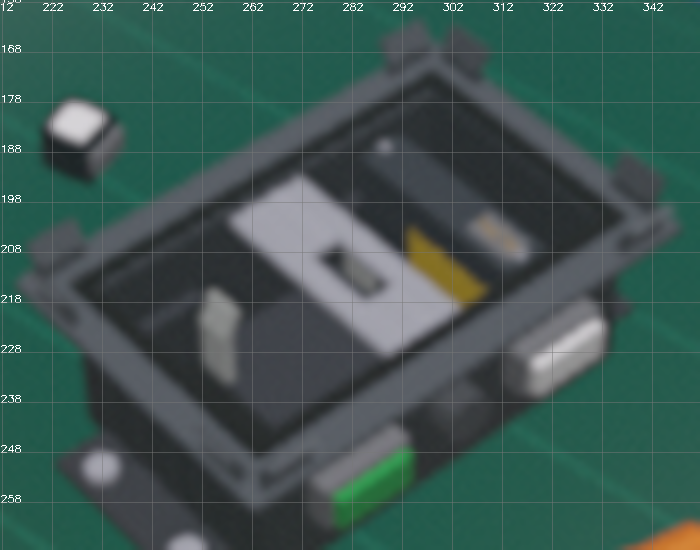

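View pics/d5.png

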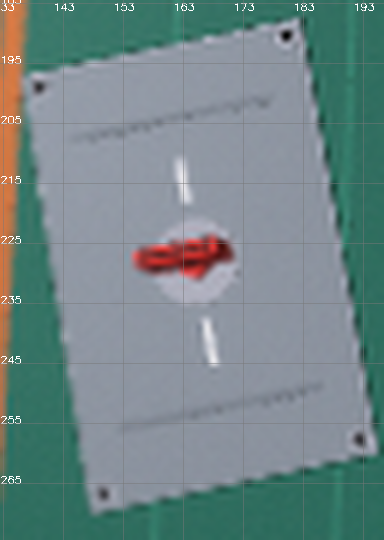

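View pics/d6.png

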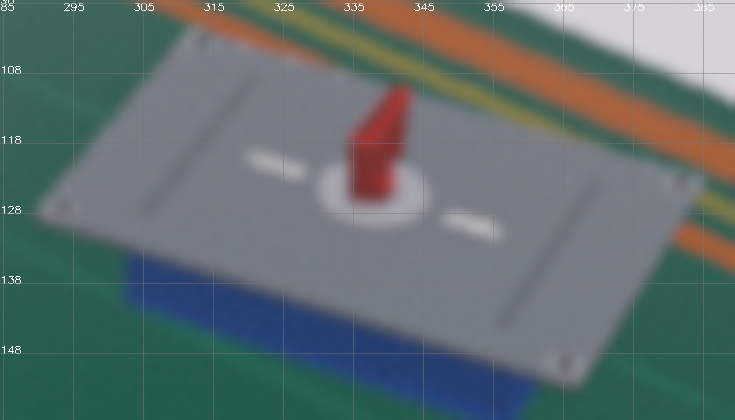

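```bash
cat > fit.py <<'E'
from h import *
from scipy.optimize import least_squares, linear_sum_assignment
def fit(pts,obs,x0,w=None):
    """pts: list Nx3 model; obs: list (cam,u,v,z) matched to nearest model pt with same z"""
    def W(p):
        c,s=np.cos(p[2]),np.sin(p[2]); q=np.array(pts,float)
        return np.c_[p[0]+c*q[:,0]-s*q[:,1],p[1]+s*q[:,0]+c*q[:,1],q[:,2]]
    q=W(x0);pp={n:proj(n,q) for n in('top','scene')}
    idx=[]
    for (n,u,v,z) in obs:
        d=np.hypot(*(pp[n]-[u,v]).T); d[abs(np.array(pts)[:,2]-z)>1e-6]=1e9; idx.append(d.argmin())
    def res(p):
        q=W(p); pp={n:proj(n,q) for n in('top','scene')}
        return np.concatenate([pp[o[0]][i]-o[1:3] for o,i in zip(obs,idx)])
    r=least_squares(res,x0,loss='soft_l1'); rr=res(r.x).reshape(-1,2)
    print(r.x,np.degrees(r.x[2])); 
    for o,i,e in zip(obs,idx,rr): print('  ',o[0],pts[i],e.round(2))
    for cam in('top','scene'):
        o2=[k for k,o in enumerate(obs) if o[0]==cam]
        f=lambda p:res(p).reshape(-1,2)[o2].ravel()
        if len(o2)>1: print('   only',cam,least_squares(f,r.x,loss='soft_l1').x.round(4))
    return r.x
def rect(a,b,z): return [(sx*a/2,sy*b/2,z) for sx in(1,-1) for sy in(1,-1)]
def P(cam,s,u0,v0,z,l): return [(cam,u0+(a+.5)/s-.5,v0+(b+.5)/s-.5,z) for a,b in l]
E
python3 - <<'E'
from fit import *
c=atz('top',[[404.3,236.6]],.07)[0]; print(c)
o=P('top',13,380,215,.07,[(230,80),(145,150),(497,425),(418,495)])+P('top',13,380,215,0,[(62,182),(318,503)])+\
 P('scene',12,95,265,.07,[(75,82),(640,110),(600,243),(35,205)])+P('scene',12,95,265,0,[(145,445),(683,483),(712,350)])
e=atz('top',[[394,223.3],[414.7,249.9]],.07); d=e[0]-e[1]; print(np.linalg.norm(d))
m=fit(rect(.096,.024,.07)+rect(.096,.024,0),o,[c[0],c[1],np.arctan2(d[1],d[0])])
print('BOX')
o=P('top',8,240,152,.086,[(105,47),(752,152),(688,585),(28,475)])+P('top',8,240,152,.076,[(375,266),(418,273),(405,370),(362,363)])+\
 P('scene',5,212,158,.086,[(20,280),(682,226),(255,500)])
c=atz('top',[[288.6,190.8]],.086)[0]
b=fit(rect(.160,.236,.086)+rect(.036,.016,.076),o,[c[0],c[1],-.17])
print('COVER')
o=P('top',6,133,185,.049,[(25,75),(302,17),(378,452),(93,515)])+P('scene',7,285,98,.049,[(38,210),(580,385),(705,183),(195,30)])
c=atz('top',[[165.7,228.6]],.049)[0]
cv=fit(rect(.140,.218,.049),o,[c[0],c[1],.2-np.pi/2+np.pi/2])
w=P('top',6,133,185,.087,[(137,260),(232,248)])
e=atz('top',[x[1:3] for x in w],.087); d=e[0]-e[1]; print('wing',e,np.linalg.norm(d),np.degrees(np.arctan2(d[1],d[0])))
mk=P('top',6,133,185,.049,[(183,180),(210,342)]); print('marks',atz('top',[x[1:3] for x in mk],.049))
# fitted module: top face at .08
ft=P('scene',5,212,158,.08,[(375,140),(398,135),(540,245),(520,262)])
print('fitted',atz('scene',[x[1:3] for x in ft],.08))
fy=P('top',8,240,152,.08,[(285,205),(260,345)])
E
```

```text
[ 0.45424535 -0.35569158  0.07      ]
0.09445260452642681
[ 0.45334137 -0.35611904  0.63600386] 36.44033675314502
   top (0.048, -0.012, 0.07) [-0.17  0.38]
   top (0.048, 0.012, 0.07) [-0.04 -0.05]
   top (-0.048, -0.012, 0.07) [0.58 0.64]
   top (-0.048, 0.012, 0.07) [0.25 0.33]
   top (0.048, 0.012, 0) [-0.27  0.42]
   top (-0.048, 0.012, 0) [0.05 1.13]
   scene (-0.048, 0.012, 0.07) [0.31 0.44]
   scene (0.048, 0.012, 0.07) [-0.33  0.76]
   scene (0.048, -0.012, 0.07) [ 0.25 -0.35]
   scene (-0.048, -0.012, 0.07) [ 0.27 -0.04]
   scene (-0.048, -0.012, 0) [0.24 0.1 ]
   scene (0.048, -0.012, 0) [ 0.34 -0.12]
   scene (0.048, 0.012, 0) [0.4  1.21]
   only top [ 0.4547 -0.356   0.6338]
   only scene [ 0.4525 -0.356   0.6403]
BOX
[ 0.58533161 -0.02519419 -0.17435774] -9.989962548385535
   top (0.08, 0.118, 0.086) [ 0.03 -0.04]
   top (0.08, -0.118, 0.086) [-0.28  0.32]
   top (-0.08, -0.118, 0.086) [-0.51  0.48]
   top (-0.08, 0.118, 0.086) [-0.48  0.17]
   top (0.018, 0.008, 0.076) [0.11 0.25]
   top (0.018, -0.008, 0.076) [0.2  0.29]
   top (-0.018, -0.008, 0.076) [-0.21  0.23]
  
[... 385 characters left out ...]
2.71 2.14]
   top (-0.07, -0.109, 0.049) [ 13.17 -29.85]
   top (-0.07, 0.109, 0.049) [-5.59 -1.62]
   scene (-0.07, -0.109, 0.049) [17.59 20.83]
   scene (0.07, -0.109, 0.049) [-4.02  1.34]
   scene (0.07, 0.109, 0.049) [-18.98 -19.11]
   scene (-0.07, 0.109, 0.049) [ 4.16 -1.79]
   only top [0.4834 0.3306 0.5955]
   only scene [0.4826 0.3484 0.0837]
wing [[0.47977318 0.3496401  0.087     ]
 [0.48531668 0.30513324 0.087     ]] 0.04485075804140316 97.09983844936347
marks [[0.52366914 0.34028809 0.049     ]
 [0.44463418 0.32387964 0.049     ]]
fitted [[0.54325984 0.04086834 0.08      ]
 [0.54918223 0.049903   0.08      ]
 [0.63935796 0.03471813 0.08      ]
 [0.63877482 0.02117897 0.08      ]]
```

```bash
python3 - <<'E'
from fit import *
print('COVER')
o=P('top',6,133,185,.049,[(25,75),(302,17),(378,452),(93,515)])+P('scene',7,285,98,.049,[(38,210),(580,385),(705,183),(195,30)])
c=atz('top',[[165.7,228.6]],.049)[0]
cv=fit(rect(.140,.218,.049),o,[c[0],c[1],np.radians(101.7)])
print('BOX')
o=P('top',8,240,152,.086,[(105,47),(752,152),(688,585),(28,475)])+P('top',8,240,152,.076,[(375,266),(418,273),(405,370),(362,363)])
c=atz('top',[[288.6,190.8]],.086)[0]
b=fit(rect(.160,.236,.086)+rect(.036,.016,.076),o,[c[0],c[1],-.17])
sl=P('scene',5,212,158,.076,[(352,270)])
print('slot scene',atz('scene',[x[1:3] for x in sl],.076), proj('scene',[[b[0],b[1],.076]]),sl)
b=np.array([.5857,-.0253,-.170])
def W(p,q):
    c,s=np.cos(p[2]),np.sin(p[2]); q=np.array(q,float)
    return np.c_[p[0]+c*q[:,0]-s*q[:,1],p[1]+s*q[:,0]+c*q[:,1],q[:,2]]
for n,u0,v0,w,h,s in(('top',240,152,98,74,8),('scene',212,158,140,110,5)):
    im=cv2.imread(f'pics/{n}0.png'); c=cv2.resize(im[v0:v0+h,u0:u0+w],None,fx=s,fy=s,interpolation=cv2.INTER_CUBIC)
    def line(q,col):
        p=proj(n,W(b,q)); p=((p-[u0,v0]+.5)*s).astype(int); cv2.polylines(c,[p],True,col,1)
    R4=lambda a,bb,z,y:[(a/2,y+bb/2,z),(a/2,y-bb/2,z),(-a/2,y-bb/2,z),(-a/2,y+bb/2,z)]
    line(R4(.16,.236,.086,0),(0,255,255)); line(R4(.036,.016,.076,0),(0,0,255)); line(R4(.14,.04,.076,0),(0,0,255))
    for d,col in((.058,(0,255,0)),(.062,(255,0,255))): line(R4(.096,.024,.08,d),col); line(R4(.102,.028,.01,-d),col); line(R4(.102,.028,.036,-d),col)
    cv2.imwrite(f'pics/ov_{n}.png',c)
E
```

```text
COVER
[0.48350531 0.33164667 1.77488986] 101.69369782096355
   top (0.07, -0.109, 0.049) [-0.54  0.04]
   top (-0.07, -0.109, 0.049) [-0.08  0.11]
   top (-0.07, 0.109, 0.049) [0.08 0.31]
   top (0.07, 0.109, 0.049) [-0.47 -0.15]
   scene (-0.07, 0.109, 0.049) [-0.49  0.96]
   scene (-0.07, -0.109, 0.049) [-0.1   0.68]
   scene (0.07, -0.109, 0.049) [ 0.54 -0.03]
   scene (0.07, 0.109, 0.049) [-0.21 -0.01]
   only top [0.4837 0.3309 1.776 ]
   only scene [0.4826 0.3334 1.7723]
BOX
[ 0.58601556 -0.02573503 -0.16897926] -9.681798482611136
   top (0.08, 0.118, 0.086) [ 0.03 -0.09]
   top (0.08, -0.118, 0.086) [-0.21 -0.14]
   top (-0.08, -0.118, 0.086) [-0.14  0.04]
   top (-0.08, 0.118, 0.086) [-0.18  0.17]
   top (0.018, 0.008, 0.076) [0.26 0.02]
   top (0.018, -0.008, 0.076) [0.36 0.04]
   top (-0.018, -0.008, 0.076) [ 0.01 -0.02]
   top (-0.018, 0.008, 0.076) [-0.11 -0.04]
   only top [ 0.586  -0.0257 -0.169 ]
slot scene [[ 0.58387804 -0.02476789  0.076     ]] [[282.48680659 212.31206063]] [('scene', 282.0, 211.6, 0.076)]
```

View pics/ov_top.png

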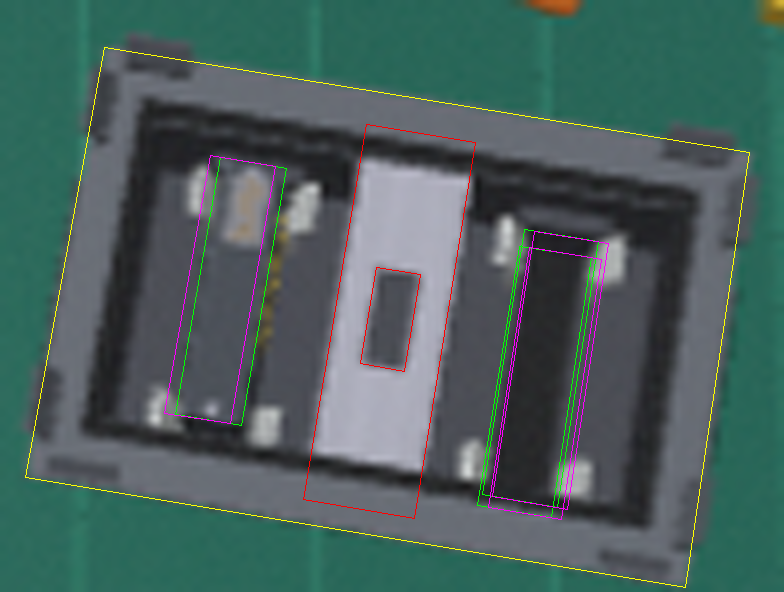

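View pics/ov_scene.png

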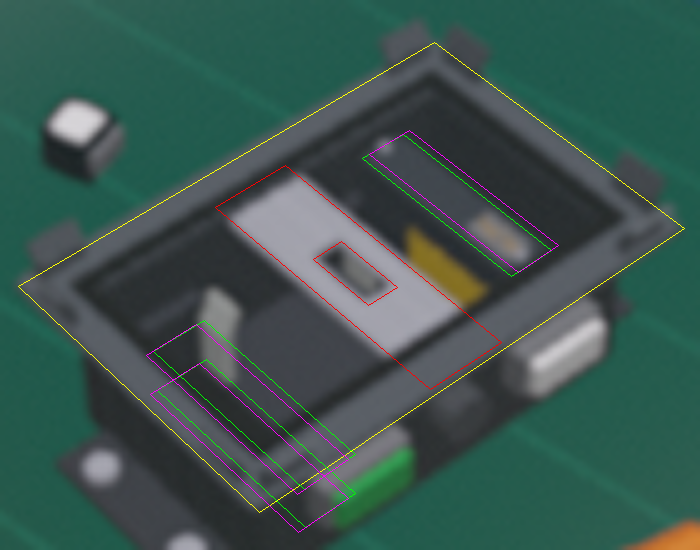

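Box, module and cover fits agree between the two views to about 2 mm. I'll start moving, first checking the axis signs.

Request:
carry_out(
  moves=[
    [-1,0.87,0,0,0.2],
    [-1,0.87,0,0,0.2],
    [-1,0.87,0,0,0.2],
    [-1,0.87,0,0,0.2],
  ],
)

```text
clock: 0.5
eef_pos: [0.2435, 0.3254, 0.256]
tool_rot: [0.841, 0.541, -0.001, 0.001]
ft_force: [-0.4, 0.8, 0.3]
grip_width: 0.0514
```

Request:
carry_out(
  moves=[
    [-1,0.87,0,0,0.2],
    [-1,0.87,0,0,0.2],
    [-1,0.87,0,0,0.2],
    [-1,0.87,0,0,0.2],
  ],
)

```text
clock: 0.9
eef_pos: [0.282, 0.1996, 0.2562]
tool_rot: [0.841, 0.541, -0.0, 0.0]
ft_force: [0.5, -0.3, 0.3]
grip_width: 0.0513
```

Request:
carry_out(
  moves=[
    [-1,0.87,0,0,0.2],
    [-1,0.87,0,0,0.2],
    [-1,0.87,0,0,0.2],
    [-1,0.87,0,0,0.2],
  ],
)

```text
clock: 1.3
eef_pos: [0.3211, 0.0734, 0.2563]
tool_rot: [0.841, 0.541, 0.0, 0.0]
ft_force: [0.3, -0.2, -1.0]
grip_width: 0.0508
```

Request:
carry_out(
  moves=[
    [-1,0.87,0,0,0.2],
    [-1,0.87,0,0,0.2],
    [-1,0.87,0,0,0.2],
    [-1,0.87,0,0,0.2],
  ],
)

```text
clock: 1.7
eef_pos: [0.3601, -0.0532, 0.2561]
tool_rot: [0.841, 0.541, 0.0, 0.0]
ft_force: [-0.3, 0.3, 1.2]
grip_width: 0.0513
```

Request:
carry_out(
  moves=[
    [-1,0.87,0,0,0.2],
    [-1,0.87,0,0,0.2],
    [-1,0.87,0,0,0.2],
    [-1,0.87,0,0,0.2],
  ],
)

```text
clock: 2.1
eef_pos: [0.3987, -0.1798, 0.2557]
tool_rot: [0.84, 0.542, 0.0, 0.0]
ft_force: [-0.4, 0.9, -0.4]
grip_width: 0.0512
```

Request:
carry_out(
  moves=[
    [-1,0.87,0,-0.67,0.2],
    [-1,0.87,0,-0.67,0.2],
    [-1,0.87,0,-0.67,0.2],
    [-1,0.87,0,-0.67,0.2],
    [-1,0.87,0,-0.67,0.2],
    [-1,0.87,0,-0.67,0.2],
    [-1,0.87,0,-0.67,0.2],
    [-1,0.87,0,-0.67,0.2],
    [-1,0.87,0,-0.67,0.2],
  ],
)

```text
clock: 3.0
eef_pos: [0.4358, -0.3036, 0.2561]
tool_rot: [0.454, 0.891, 0.0, -0.0]
ft_force: [0.2, 0.8, -0.5]
grip_width: 0.0513
```

```bash
cat >> h.py <<'E'
def to(x,y,z,psi):
    o=bot.get_obs(); r=R.from_quat(o['tool_rot']).as_matrix(); p=o['eef_pos']
    cur=np.degrees(np.arctan2(r[1,0],r[0,0])); d=(np.array([x,y,z])-p)@r
    roll=-((psi-cur+180)%360-180)
    print('pos',p.round(4),'psi',cur.round(2),'tilt',r[2].round(4),'clk',o['clock'],'F',o['ft_force'].round(2),'T',o['ft_torque'].round(3),'w',o['grip_width'].round(4),'j',o['joint_pos'].round(3))
    print('cmd',(d/.1).round(3),'roll',round(roll/90,4))
E
python3 -c "
from h import *
to(.4535,-.356,.15,126.4)"
```

```text
Traceback (most recent call last):
  File "h.py", line 25, in to
    print('pos',p.round(4),'psi',cur.round(2),'tilt',r[2].round(4),'clk',o['clock'],'F',o['ft_force'].round(2),'T',o['ft_torque'].round(3),'w',o['grip_width'].round(4),'j',o['joint_pos'].round(3))
                                                                                                                                               ^^^^^^^^^^^^^^^^^^^^^
AttributeError: 'float' object has no attribute 'round'
```

```bash
sed -i "s/o\['grip_width'\].round(4)/round(o['grip_width'],4)/" h.py
python3 -c "
from h import *
to(.4535,-.356,.17,126.4)"
```

```text
pos [ 0.4358 -0.3036  0.2561] psi 126.05 tilt [ 8.e-04  3.e-04 -1.e+00] clk 3.0 F [ 0.24  0.79 -0.47] T [-0.036  0.     0.013] w 0.0513 j [-6.090e-01  3.030e-01  8.900e-02  1.357e+00  1.000e-03 -1.238e+00]
cmd [-0.528 -0.165  0.861] roll -0.0039
```

Request:
carry_out(
  moves=[
    [-0.53,-0.165,0.86,-0.004,0.2],
    [-0.53,-0.165,0.86,-0.004,0.2],
    [-0.53,-0.165,0.86,-0.004,0.2],
    [-0.53,-0.165,0.86,-0.004,0.2],
  ],
)

```text
clock: 3.4
eef_pos: [0.4523, -0.3568, 0.1684]
tool_rot: [0.451, 0.892, 0.001, -0.002]
ft_force: [0.1, 0.0, 0.6]
grip_width: 0.0512
```

```bash
python3 - <<'E'
from h import *
to(.4535,-.356,.17,126.4)
for n,w in(('top',(375,205)),('scene',(80,225))):
    im=imaging.camera(n); crop(n,im,w[0],w[1],80,80,7,f'pics/g1_{n}.png')
E
```

```text
pos [ 0.4523 -0.3568  0.1684] psi 126.34 tilt [ 4.7e-03 -8.0e-04 -1.0e+00] clk 3.4 F [0.08 0.05 0.59] T [-0.022  0.025 -0.058] w 0.0512 j [-0.668  0.443  0.063  1.195  0.    -1.302]
cmd [-0.     0.015 -0.016] roll -0.0007
```

View pics/g1_top.png

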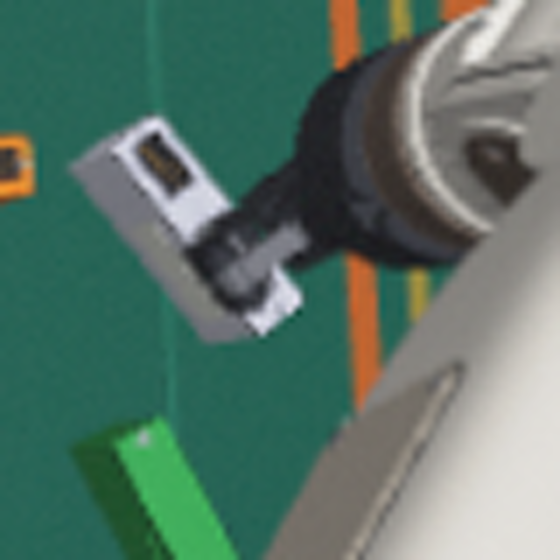

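View pics/g1_scene.png

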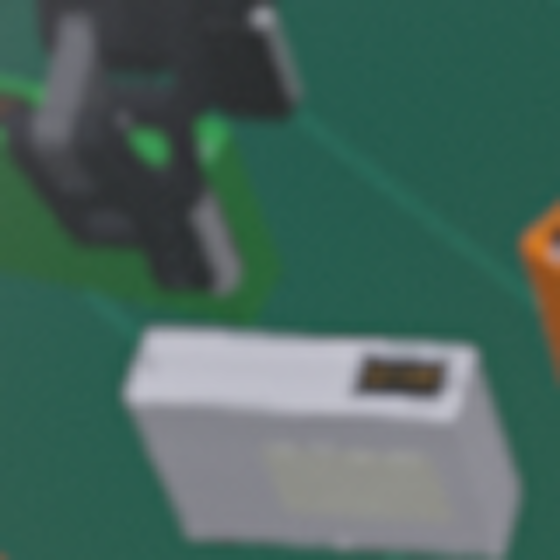

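Request:
carry_out(
  moves=[
    [0,0.01,0.4,0,0.2],
    [0,0.01,0.8,0,0.2],
    [0,0.01,1,0,0.2],
    [0,0.01,1,0,0.2],
  ],
)

```text
clock: 3.9
eef_pos: [0.4527, -0.3556, 0.0696]
tool_rot: [0.45, 0.893, 0.0, -0.001]
ft_force: [-0.1, -0.7, -0.1]
grip_width: 0.0511
```

```bash
python3 - <<'E'
from h import *
to(.4535,-.356,.054,126.4)
for n,w in(('top',(375,205)),('scene',(80,245))):
    im=imaging.camera(n); crop(n,im,w[0],w[1],80,80,7,f'pics/g2_{n}.png')
E
```

```text
pos [ 0.4527 -0.3556  0.0696] psi 126.45 tilt [ 3.e-03 -6.e-04 -1.e+00] clk 3.9 F [-0.12 -0.68 -0.08] T [0.026 0.009 0.048] w 0.0511 j [-0.666  0.533 -0.073  0.968  0.    -1.302]
cmd [-0.008  0.004  0.156] roll 0.0006
```

View pics/g2_scene.png

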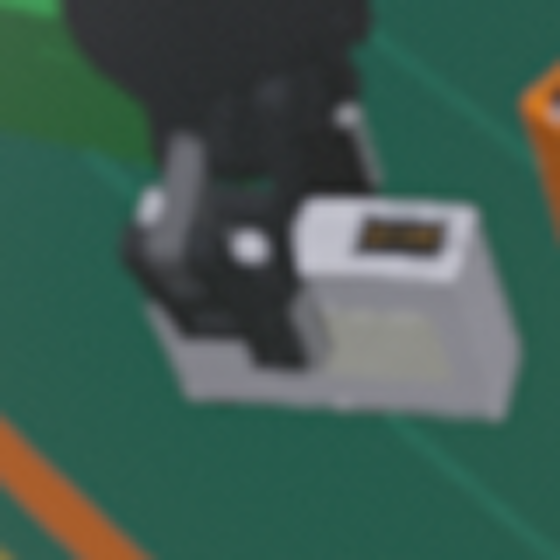

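```bash
python3 - <<'E'
from h import *
o=bot.get_obs(); r=R.from_quat(o['tool_rot']).as_matrix(); p=o['eef_pos']
for n,w in(('top',(375,205)),('scene',(80,245))):
    c=cv2.imread(f'pics/g2_{n}.png')
    def dr(loc,col):
        q=p+np.array(loc)@r.T; u=((proj(n,q)-w+.5)*7).astype(int); cv2.polylines(c,[u],True,col,1)
    for s in(1,-1):
        for z,col in((.02,(0,0,255)),(0,(0,255,255))):
            dr([[s*.0257,.011,z],[s*.0257,-.011,z],[s*.04,-.011,z],[s*.04,.011,z]],col)
    m=np.array([.4534,-.356]);y=.636;Rm=np.array([[np.cos(y),-np.sin(y)],[np.sin(y),np.cos(y)]])
    for z in(0,.07):
        q=np.c_[np.array([[.048,.012],[.048,-.012],[-.048,-.012],[-.048,.012]])@Rm.T+m,[z]*4]
        cv2.polylines(c,[((proj(n,q)-w+.5)*7).astype(int)],True,(255,0,255),1)
    cv2.imwrite(f'pics/g2o_{n}.png',c)
E
```

```text
(no output)
```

View pics/g2o_scene.png

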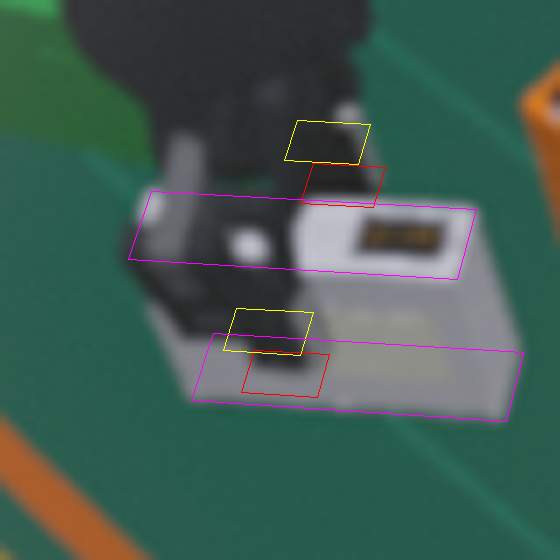

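View pics/g2o_top.png

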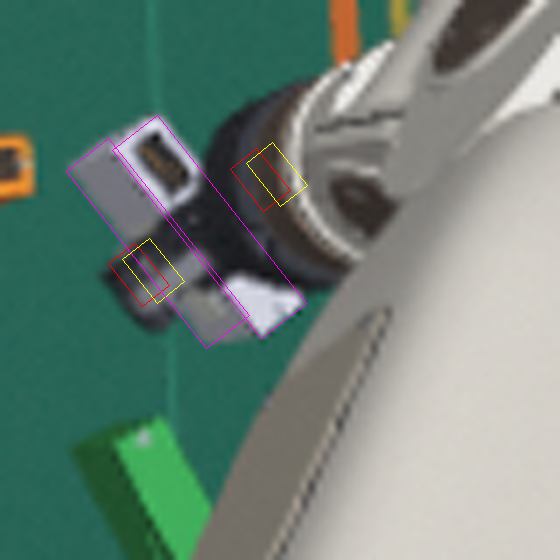

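Request:
carry_out(
  moves=[
    [0,0,0.17,0,0.2],
    [0,0,0.17,0,0.2],
    [0,0,0.17,0,-1],
    [0,0,0.17,0,-1],
    [0,0,0.17,0,-1],
    [0,0,0.17,0,-1],
    [0,0,0.17,0,-1],
    [0,0,0.17,0,-1],
  ],
)

```text
clock: 4.8
eef_pos: [0.4547, -0.358, 0.0553]
tool_rot: [0.451, 0.893, -0.0, 0.002]
ft_force: [-0.4, 1.7, 6.4]
grip_width: 0.0237
```

```bash
python3 - <<'E'
from h import *
to(.4535,-.356,.054,126.4)
E
```

```text
pos [ 0.4547 -0.358   0.0553] psi 126.44 tilt [-0.003   0.0011 -1.    ] clk 4.8 F [-0.37  1.66  6.39] T [ 0.293  0.205 -0.042] w 0.0237 j [-0.667  0.55  -0.086  0.932  0.    -1.303]
cmd [0.024 0.002 0.013] roll 0.0004
```

Request:
carry_out(
  moves=[
    [0,0,-0.3,0,-1],
    [0,0,-0.7,0,-1],
    [0,0,-1,0,-1],
    [0,0,-1,0,-1],
  ],
)

```text
clock: 5.2
eef_pos: [0.4562, -0.3594, 0.1585]
tool_rot: [0.451, 0.893, -0.001, 0.005]
ft_force: [0.5, -0.8, -2.0]
grip_width: 0.0234
```

Request:
carry_out(
  moves=[
    [0,0,-0.4,0,-1],
    [0,0,-0.4,0,-1],
    [0,0,-0.4,0,-1],
  ],
)

```text
clock: 5.5
eef_pos: [0.4537, -0.3574, 0.1928]
tool_rot: [0.451, 0.893, -0.0, 0.0]
ft_force: [0.3, -0.9, -3.0]
grip_width: 0.0231
```

```bash
python3 - <<'E'
from h import *
to(.5757,-.0846,.19,80.3)
im=imaging.camera('scene'); cv2.imwrite('pics/l1.png',im[:,:,::-1])
E
```

```text
pos [ 0.4537 -0.3574  0.1928] psi 126.43 tilt [-4.e-04  1.e-04 -1.e+00] clk 5.5 F [ 0.33 -0.85 -3.01] T [-0.036 -0.001 -0.026] w 0.0231 j [-0.667  0.426  0.102  1.246 -0.    -1.303]
cmd [1.471 2.601 0.027] roll 0.5126
```

View pics/l1.png

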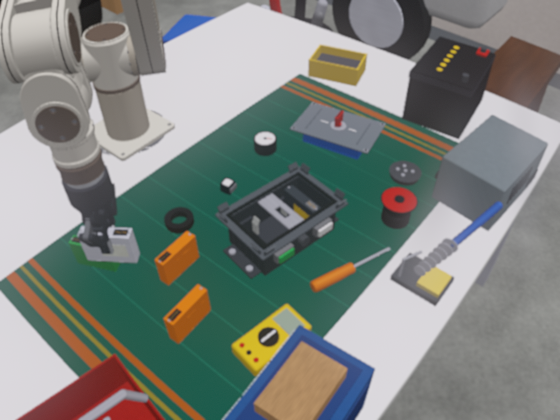

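Request:
carry_out(
  moves=[
    [0.25,0.43,0,0,-1],
    [0.49,0.87,0,0,-1],
    [0.49,0.87,0,0,-1],
    [0.49,0.87,0,0,-1],
  ],
)

```text
clock: 5.95
eef_pos: [0.4941, -0.2645, 0.1911]
tool_rot: [0.449, 0.893, -0.0, -0.002]
ft_force: [-0.5, 0.5, -2.3]
grip_width: 0.0229
```

Request:
carry_out(
  moves=[
    [0.25,0.43,0,0,-1],
    [0.49,0.87,0,0,-1],
    [0.49,0.87,0,0,-1],
    [0.49,0.87,0,0,-1],
  ],
)

```text
clock: 6.35
eef_pos: [0.535, -0.1749, 0.192]
tool_rot: [0.45, 0.893, -0.001, -0.001]
ft_force: [-0.7, -1.1, -3.2]
grip_width: 0.0235
```

Request:
carry_out(
  moves=[
    [0.25,0.43,0,0.1,-1],
    [0.49,0.86,0,0.2,-1],
    [0.49,0.86,0,0.3,-1],
    [0.49,0.86,0,0.4,-1],
    [0.49,0.86,0,0.513,-1],
    [0.49,0.86,0,0.513,-1],
    [0.49,0.86,0,0.513,-1],
    [0.49,0.86,0,0.513,-1],
    [0.49,0.86,0,0.513,-1],
  ],
)

```text
clock: 7.25
eef_pos: [0.5752, -0.0857, 0.193]
tool_rot: [0.765, 0.644, -0.0, -0.0]
ft_force: [-0.3, -0.5, -2.3]
grip_width: 0.0235
```

```bash
python3 - <<'E'
from h import *
to(.5757,-.0846,.19,80.3)
for n in('top','scene'):
    im=imaging.camera(n); cv2.imwrite(f'pics/m1_{n}.png',im[:,:,::-1])
    w=(235,140) if n=='top' else (190,120)
    crop(n,im,w[0],w[1],130,100,6,f'pics/m1c_{n}.png')
E
```

```text
pos [ 0.5752 -0.0857  0.193 ] psi 80.24 tilt [-2.e-04 -6.e-04 -1.e+00] clk 7.25 F [-0.32 -0.55 -2.25] T [ 0.045 -0.016 -0.025] w 0.0235 j [-0.148  0.435  0.115  1.252 -0.     0.023]
cmd [0.012 0.003 0.03 ] roll -0.0007
```

View pics/m1c_scene.png

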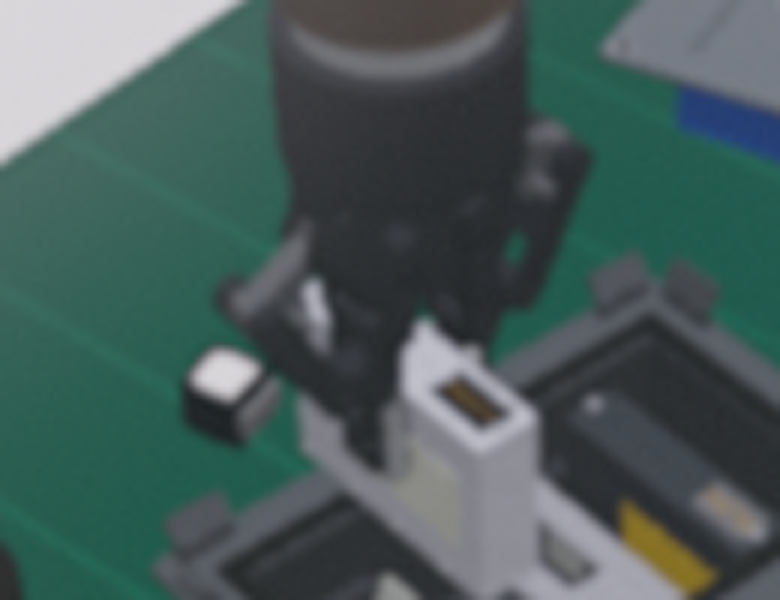

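View pics/m1c_top.png

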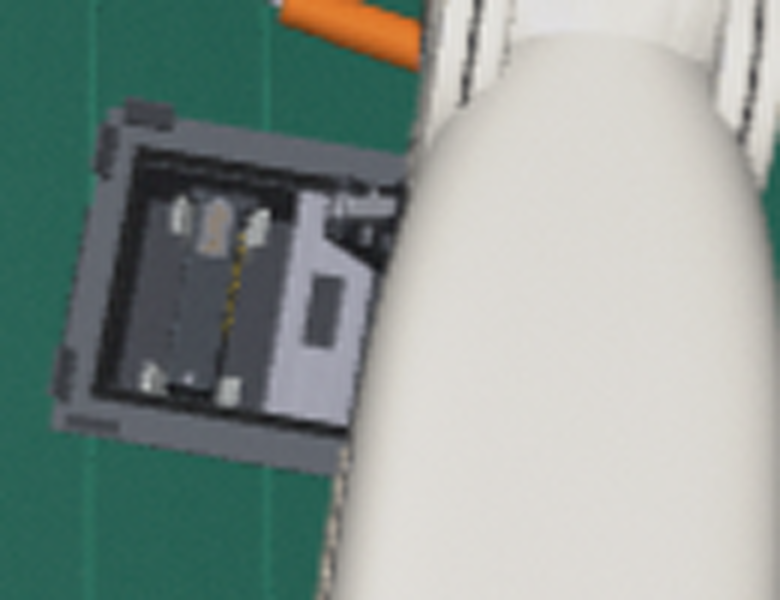

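```bash
python3 - <<'E'
from h import *
o=bot.get_obs(); p=o['eef_pos']
c=cv2.imread('pics/m1c_scene.png'); w=(190,120); y=np.radians(-9.7);Rm=np.array([[np.cos(y),-np.sin(y)],[np.sin(y),np.cos(y)]])
zb=.193-.0553
def W(l,z,off): return np.c_[np.array(l)@Rm.T+off,[z]*len(l)]
for z in(zb,zb+.07):
    cv2.polylines(c,[((proj('scene',W([[.048,.012],[.048,-.012],[-.048,-.012],[-.048,.012]],z,p[:2]))-w+.5)*6).astype(int)],True,(255,0,255),1)
c2=cv2.imread('pics/m1c_scene.png'); cv2.imwrite('pics/m1o.png',c)
# box outline too from top
E
```

```text
(no output)
```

View pics/m1o.png

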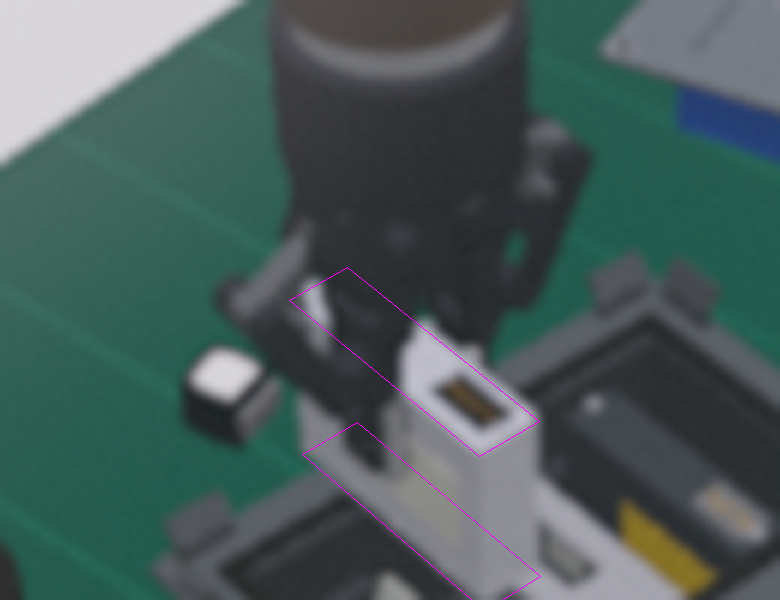

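Request:
carry_out(
  moves=[
    [0.012,0.003,0.2,0,-1],
    [0.012,0.003,0.4,0,-1],
    [0.012,0.003,0.6,0,-1],
    [0.012,0.003,0.75,0,-1],
    [0.012,0.003,0.9,0,-1],
    [0.012,0.003,0.9,0,-1],
  ],
)

```text
clock: 7.95
eef_pos: [0.5742, -0.0833, 0.1009]
tool_rot: [0.764, 0.645, -0.002, -0.002]
ft_force: [-0.9, -0.6, -2.3]
grip_width: 0.0233
```

```bash
python3 - <<'E'
from h import *
to(.5757,-.0846,.0653,80.3)
im=imaging.camera('scene'); crop('',im,200,140,130,100,6,'pics/m2.png')
E
```

```text
pos [ 0.5742 -0.0833  0.1009] psi 80.3 tilt [-2.e-04 -5.e-03 -1.e+00] clk 7.95 F [-0.94 -0.64 -2.26] T [-0.001  0.005 -0.021] w 0.0233 j [-0.144  0.509 -0.021  1.047 -0.     0.025]
cmd [-0.01   0.019  0.356] roll -0.0
```

View pics/m2.png

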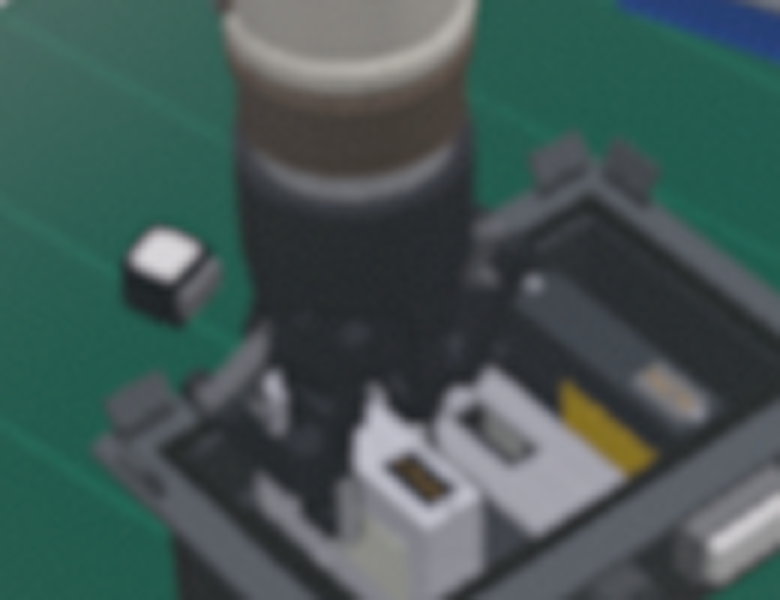

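Request:
carry_out(
  moves=[
    [0,0.01,0.08,0,-1],
    [0,0.01,0.16,0,-1],
    [0,0.01,0.23,0,-1],
    [0,0.01,0.3,0,-1],
    [0,0.01,0.3,0,-1],
  ],
)

```text
clock: 8.5
eef_pos: [0.5762, -0.0836, 0.072]
tool_rot: [0.765, 0.645, -0.001, -0.001]
ft_force: [-0.5, -0.1, -2.5]
grip_width: 0.0233
```

```bash
python3 - <<'E'
from h import *
to(.5757,-.0846,.0653,80.3)
E
```

```text
pos [ 0.5762 -0.0836  0.072 ] psi 80.26 tilt [-1.0e-04 -2.2e-03 -1.0e+00] clk 8.5 F [-0.54 -0.06 -2.46] T [-0.025  0.046 -0.015] w 0.0233 j [-0.144  0.541 -0.052  0.981 -0.     0.026]
cmd [-0.011 -0.003  0.067] roll -0.0004
```

No contact so far, with the module inside the cheeks. I'll lower to the floor and open partly.

Request:
carry_out(
  moves=[
    [0,0,0.04,0,-1],
    [0,0,0.075,0,-1],
    [0,0,0.085,0,-1],
    [0,0,0.085,0,-1],
  ],
)

```text
clock: 8.9
eef_pos: [0.5776, -0.0839, 0.0666]
tool_rot: [0.765, 0.644, 0.0, 0.001]
ft_force: [-3.8, 0.3, 8.5]
grip_width: 0.023
```

```bash
python3 - <<'E'
from h import *
to(.5757,-.0846,.0653,80.3)
im=imaging.camera('scene'); crop('',im,200,140,130,100,6,'pics/m3.png')
E
```

```text
pos [ 0.5776 -0.0839  0.0666] psi 80.25 tilt [-5.0e-04  2.1e-03 -1.0e+00] clk 8.9 F [-3.79  0.32  8.46] T [-0.19   0.684 -0.18 ] w 0.023 j [-0.144  0.546 -0.058  0.965 -0.001  0.026]
cmd [-0.011 -0.018  0.013] roll -0.0005
```

View pics/m3.png

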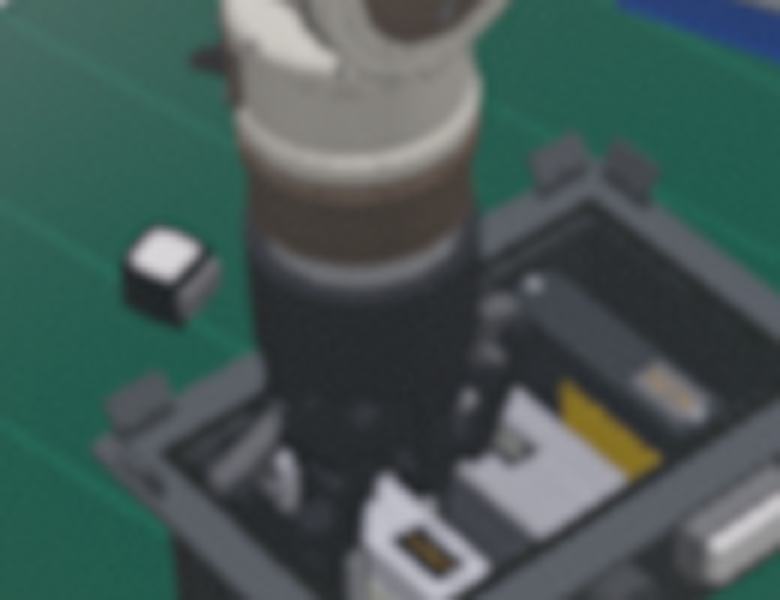

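Request:
carry_out(
  moves=[
    [0,0,0,0,-0.2],
    [0,0,0,0,-0.2],
    [0,0,0,0,-0.2],
    [0,0,0,0,-0.2],
  ],
)

```text
clock: 9.35
eef_pos: [0.5787, -0.0798, 0.0673]
tool_rot: [0.764, 0.646, 0.004, -0.001]
ft_force: [-2.5, 12.6, 8.9]
grip_width: 0.0343
```

```bash
python3 - <<'E'
from h import *
to(.5757,-.0846,.0653,80.3)
E
```

```text
pos [ 0.5787 -0.0798  0.0673] psi 80.45 tilt [ 0.0073  0.0033 -1.    ] clk 9.35 F [-2.49 12.57  8.94] T [ 1.714  0.418 -0.2  ] w 0.0343 j [-0.141  0.545 -0.057  0.965  0.007  0.026]
cmd [-0.052 -0.022  0.02 ] roll 0.0016
```

Request:
carry_out(
  moves=[
    [0,0,-0.03,0,-0.28],
    [0,0,-0.06,0,-0.28],
    [0,0,-0.1,0,-0.28],
    [0,0,-0.1,0,-0.28],
  ],
)

```text
clock: 9.75
eef_pos: [0.5777, -0.0841, 0.0756]
tool_rot: [0.765, 0.644, 0.0, 0.001]
ft_force: [0.5, -0.7, 0.1]
grip_width: 0.0308
```

```bash
python3 - <<'E'
from h import *
to(.5757,-.0846,.12,80.3)
im=imaging.camera('scene'); crop('',im,200,140,130,100,6,'pics/m4.png')
E
```

```text
pos [ 0.5777 -0.0841  0.0756] psi 80.25 tilt [-3.0e-04  1.8e-03 -1.0e+00] clk 9.75 F [ 0.54 -0.72  0.08] T [ 0.032 -0.015 -0.001] w 0.0308 j [-0.144  0.537 -0.047  0.985 -0.     0.026]
cmd [-0.009 -0.018 -0.444] roll -0.0006
```

View pics/m4.png

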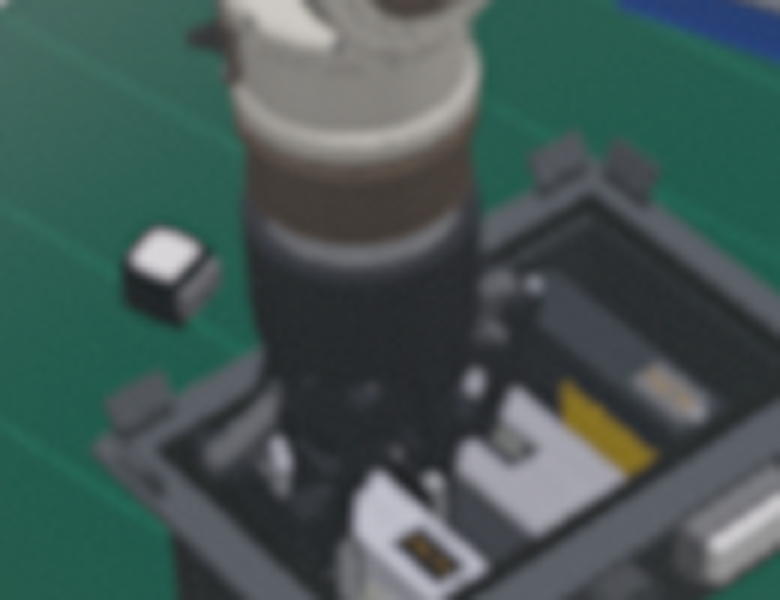

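Free of contact, and the module stayed down. Moving up.

Request:
carry_out(
  moves=[
    [0,0,-0.2,0,-0.28],
    [0,0,-0.4,0,-0.28],
    [0,0,-0.7,0,-0.28],
    [0,0,-1,0,-0.28],
    [0,0,-1,0,-0.28],
  ],
)

```text
clock: 10.3
eef_pos: [0.5798, -0.0845, 0.1794]
tool_rot: [0.765, 0.644, 0.003, 0.003]
ft_force: [0.0, -0.1, 0.7]
grip_width: 0.0305
```

Request:
carry_out(
  moves=[
    [1,0,-0.9,0,0.2],
    [1,0,-0.9,0,0.2],
    [1,0,-0.9,0,0.2],
    [1,0,-0.9,0,0.2],
  ],
)

```text
clock: 10.7
eef_pos: [0.596, 0.0178, 0.2679]
tool_rot: [0.763, 0.646, 0.003, 0.002]
ft_force: [0.9, -0.1, 0.1]
grip_width: 0.051
```

```bash
python3 - <<'E'
from h import *
to(.4836,.3312,.25,7.1)
for n in('top','scene'):
    im=imaging.camera(n); cv2.imwrite(f'pics/n1_{n}.png',im[:,:,::-1])
    w=(240,152,98,74,8) if n=='top' else (212,158,140,110,5)
    crop(n,im,*w,f'pics/n1c_{n}.png')
E
```

```text
pos [0.596  0.0178 0.2679] psi 80.5 tilt [ 0.0021  0.0064 -1.    ] clk 10.7 F [ 0.92 -0.1   0.06] T [-0.048 -0.034 -0.03 ] w 0.051 j [3.000e-02 4.270e-01 3.000e-01 1.437e+00 1.000e-03 1.950e-01]
cmd [ 2.905 -1.627  0.175] roll 0.8155
```

View pics/n1c_scene.png

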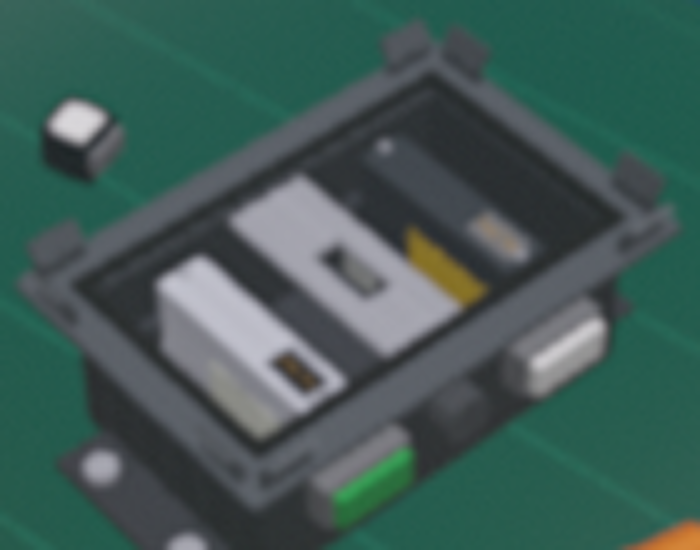

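View pics/n1_top.png

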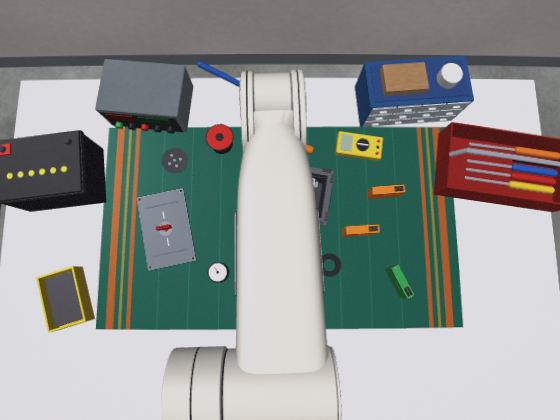

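Request:
carry_out(
  moves=[
    [0.5,-0.27,0.08,0,0],
    [0.97,-0.54,0.17,0,0],
    [0.97,-0.54,0.17,0,0],
    [0.97,-0.54,0.17,0,0],
  ],
)

```text
clock: 11.2
eef_pos: [0.5554, 0.1199, 0.2455]
tool_rot: [0.764, 0.645, -0.002, -0.001]
ft_force: [-0.3, -0.4, 0.7]
grip_width: 0.0429
```

Request:
carry_out(
  moves=[
    [0.5,-0.27,0,0,0],
    [0.97,-0.54,0,0,0],
    [0.97,-0.54,0,0,0],
    [0.97,-0.54,0,0,0],
  ],
)

```text
clock: 11.6
eef_pos: [0.5203, 0.2241, 0.2471]
tool_rot: [0.764, 0.645, -0.001, 0.0]
ft_force: [-0.7, -0.8, 0.4]
grip_width: 0.0423
```

Request:
carry_out(
  moves=[
    [0.5,-0.27,0,0.1,-0.3],
    [0.97,-0.54,0,0.2,-0.3],
    [0.97,-0.54,0,0.3,-0.3],
    [0.97,-0.54,0,0.4,-0.3],
    [0.97,-0.54,0,0.5,-0.3],
    [0.97,-0.54,0,0.6,-0.3],
    [0.97,-0.54,0,0.7,-0.3],
    [0.97,-0.54,0,0.8,-0.3],
    [0.97,-0.54,0,0.815,-0.3],
    [0.97,-0.54,0,0.815,-0.3],
  ],
)

```text
clock: 12.6
eef_pos: [0.4852, 0.3265, 0.2474]
tool_rot: [0.998, 0.059, -0.0, 0.001]
ft_force: [-0.7, 1.4, 0.2]
grip_width: 0.0298
```

```bash
python3 - <<'E'
from fit import *
to(.4836,.3312,.20,7.1)
im=imaging.camera('top'); crop('',im,240,152,98,74,8,'pics/n2_top.png')
im2=imaging.camera('scene'); crop('',im2,285,78,105,80,7,'pics/n2_s.png')
o=P('scene',5,212,158,.08,[(205,257),(345,382),(297,415),(157,280)])
q=atz('scene',[x[1:3] for x in o],.08); print(q,q.mean(0))
E
```

```text
pos [0.4852 0.3265 0.2474] psi 6.72 tilt [-1.0e-04  1.2e-03 -1.0e+00] clk 12.6 F [-0.69  1.38  0.17] T [0.009 0.014 0.002] w 0.0298 j [ 5.930e-01  4.150e-01  2.280e-01  1.385e+00 -1.000e-03  2.046e+00]
cmd [-0.01  -0.049  0.474] roll -0.0042
[[ 0.53279643 -0.06149187  0.08      ]
 [ 0.6242483  -0.07836691  0.08      ]
 [ 0.62052723 -0.10426195  0.08      ]
 [ 0.52603805 -0.08451352  0.08      ]] [ 0.5759025  -0.08215856  0.08      ]
```

View pics/n2_top.png

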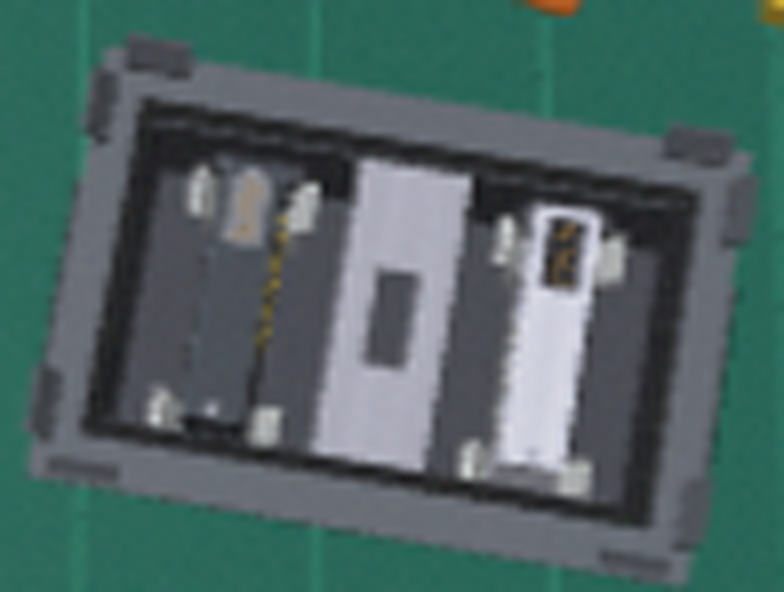

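View pics/n2_s.png

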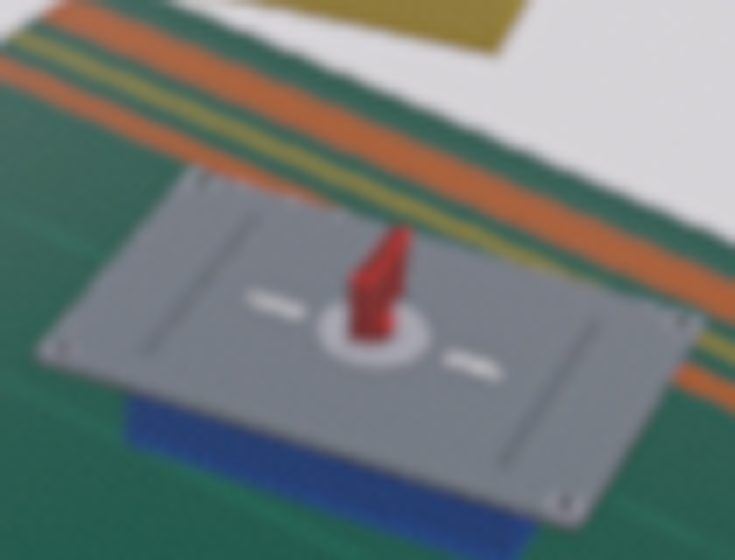

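Request:
carry_out(
  moves=[
    [-0.01,-0.045,0.4,-0.004,-0.3],
    [-0.01,-0.045,0.8,-0.004,-0.3],
    [-0.01,-0.045,1,-0.004,-0.3],
    [-0.01,-0.045,1,-0.004,-0.3],
    [-0.01,-0.045,1,-0.004,-0.3],
  ],
)

```text
clock: 13.2
eef_pos: [0.4825, 0.333, 0.1481]
tool_rot: [0.998, 0.064, 0.0, 0.0]
ft_force: [1.6, -0.2, 0.1]
grip_width: 0.0301
```

```bash
python3 - <<'E'
from fit import *
to(.4838,.331,.081,7.1)
im=imaging.camera('top'); crop('',im,130,180,80,80,7,'pics/n3_top.png')
im2=imaging.camera('scene'); crop('',im2,285,58,105,80,7,'pics/n3_s.png')
E
```

```text
pos [0.4825 0.333  0.1481] psi 7.28 tilt [ 0.e+00  2.e-04 -1.e+00] clk 13.2 F [ 1.59 -0.16  0.06] T [-0.011 -0.069 -0.008] w 0.0301 j [ 0.604  0.474  0.056  1.153 -0.     2.048]
cmd [0.01  0.021 0.671] roll 0.002
```

View pics/n3_top.png

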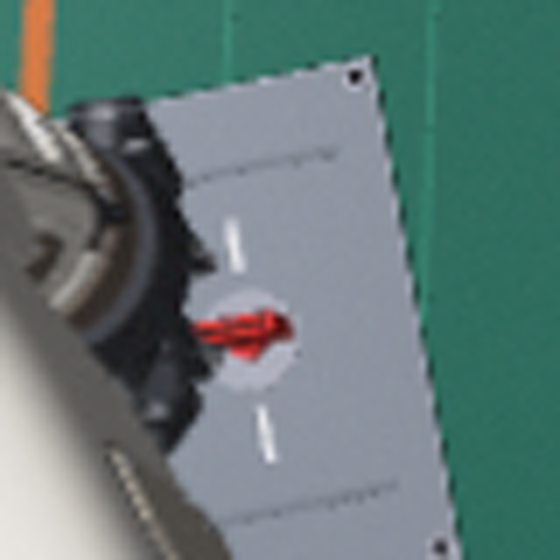

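View pics/n3_s.png

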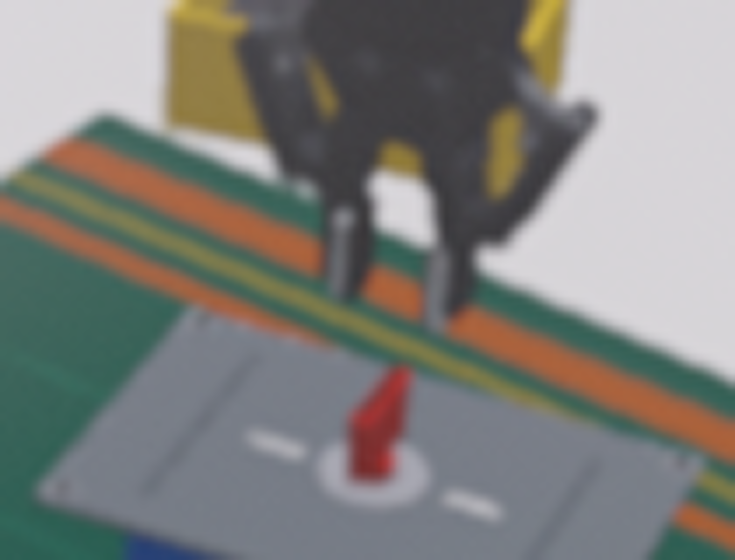

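Wing is between the fingers' planned path. Descending by 0.067 m and closing.

Request:
carry_out(
  moves=[
    [0.01,0.015,0.25,0,-0.3],
    [0.01,0.015,0.45,0,-0.3],
    [0.01,0.015,0.6,0,-0.3],
    [0.01,0.015,0.66,0,-0.3],
    [0.01,0.015,0.66,0,-0.3],
  ],
)

```text
clock: 13.8
eef_pos: [0.4835, 0.3322, 0.0823]
tool_rot: [0.998, 0.064, 0.0, -0.0]
ft_force: [-0.1, 0.2, -0.3]
grip_width: 0.0297
```

```bash
python3 - <<'E'
from fit import *
to(.4838,.331,.081,7.1)
im2=imaging.camera('scene'); crop('',im2,285,58,105,80,7,'pics/n4_s.png')
E
```

```text
pos [0.4835 0.3322 0.0823] psi 7.28 tilt [ 7.e-04 -3.e-04 -1.e+00] clk 13.8 F [-0.07  0.21 -0.3 ] T [-0.051  0.012  0.01 ] w 0.0297 j [ 0.602  0.535 -0.03   1.005 -0.     2.046]
cmd [0.001 0.013 0.013] roll 0.002
```

View pics/n4_s.png

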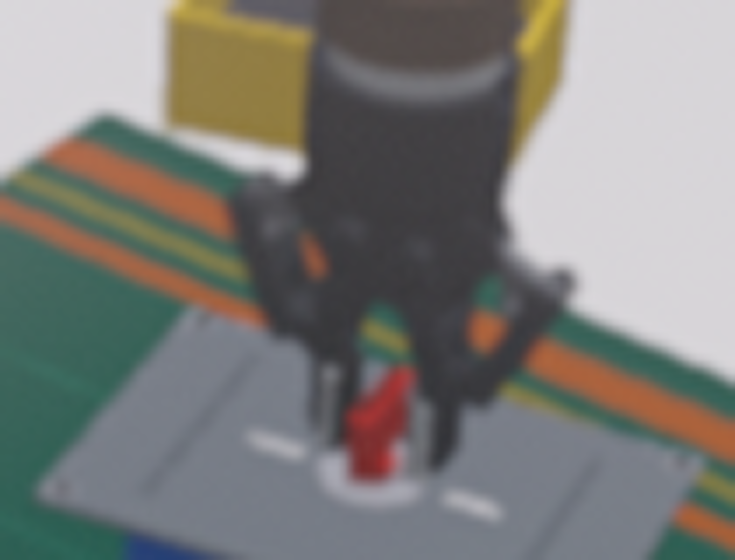

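Request:
carry_out(
  moves=[
    [0,0,0,0,-1],
    [0,0,0,0,-1],
    [0,0,0,0,-1],
    [0,0,0,0,-1],
    [0,0,0,0,-1],
  ],
)

```text
clock: 14.35
eef_pos: [0.4838, 0.3326, 0.0834]
tool_rot: [0.998, 0.064, 0.001, -0.001]
ft_force: [-1.4, -0.7, 6.0]
grip_width: 0.0081
```

Request:
carry_out(
  moves=[
    [0,0,-0.2,0,-1],
    [0,0,-0.4,0,-1],
    [0,0,-0.7,0,-1],
    [0,0,-1,0,-1],
    [0,0,-1,0,-1],
  ],
)

```text
clock: 14.85
eef_pos: [0.4854, 0.3336, 0.1863]
tool_rot: [0.998, 0.063, 0.004, -0.002]
ft_force: [0.9, 1.1, -1.8]
grip_width: 0.0079
```

```bash
python3 - <<'E'
from fit import *
to(.5858,-.0255,.22,75.7)
im=imaging.camera('top'); crop('',im,120,170,90,110,6,'pics/n5_top.png')
im2=imaging.camera('scene'); crop('',im2,275,48,125,100,6,'pics/n5_s.png')
E
```

```text
pos [0.4854 0.3336 0.1863] psi 7.28 tilt [ 0.008 -0.004 -1.   ] clk 14.85 F [ 0.85  1.07 -1.85] T [ 0.021 -0.093 -0.002] w 0.0079 j [ 0.602  0.446  0.116  1.231 -0.     2.046]
cmd [ 0.543  3.688 -0.347] roll -0.7603
```

View pics/n5_top.png

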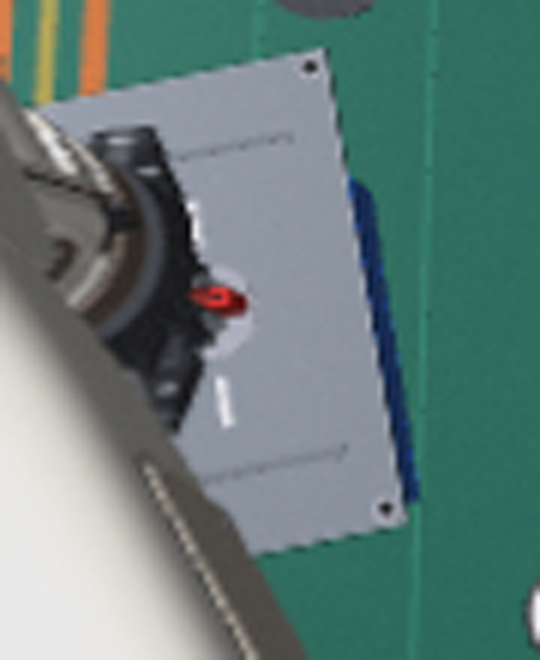

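View pics/n5_s.png

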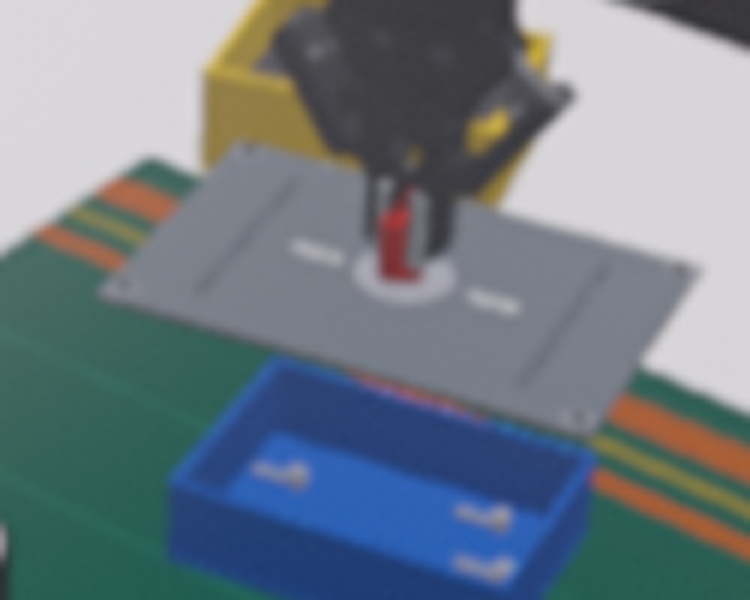

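Request:
carry_out(
  moves=[
    [0.04,0.25,-0.1,0,-1],
    [0.08,0.55,-0.2,0,-1],
    [0.12,0.8,-0.3,0,-1],
    [0.14,0.95,-0.35,0,-1],
    [0.14,0.95,-0.35,0,-1],
  ],
)

```text
clock: 15.45
eef_pos: [0.5092, 0.2377, 0.2159]
tool_rot: [0.998, 0.062, -0.001, 0.0]
ft_force: [-0.0, 0.4, -2.3]
grip_width: 0.0079
```

Request:
carry_out(
  moves=[
    [0.04,0.25,0,0,-1],
    [0.08,0.55,0,0,-1],
    [0.12,0.8,0,0,-1],
    [0.14,0.95,0,0,-1],
    [0.14,0.95,0,0,-1],
  ],
)

```text
clock: 15.95
eef_pos: [0.5348, 0.1461, 0.2157]
tool_rot: [0.998, 0.062, -0.001, 0.0]
ft_force: [0.0, 0.1, -2.3]
grip_width: 0.008
```

Request:
carry_out(
  moves=[
    [0.04,0.25,0,0,-1],
    [0.08,0.55,0,0,-1],
    [0.12,0.8,0,0,-1],
    [0.14,0.95,0,0,-1],
    [0.14,0.95,0,0,-1],
  ],
)

```text
clock: 16.45
eef_pos: [0.5611, 0.0541, 0.2163]
tool_rot: [0.998, 0.063, -0.0, -0.0]
ft_force: [0.7, 0.5, -2.5]
grip_width: 0.0077
```

Request:
carry_out(
  moves=[
    [0.03,0.25,0,-0.05,-1],
    [0.06,0.5,0,-0.12,-1],
    [0.1,0.7,0,-0.2,-1],
    [0.12,0.83,0,-0.28,-1],
    [0.12,0.83,0,-0.36,-1],
    [0.12,0.83,0,-0.44,-1],
    [0.12,0.83,0,-0.52,-1],
    [0.12,0.83,0,-0.6,-1],
    [0.12,0.83,0,-0.68,-1],
    [0.12,0.83,0,-0.74,-1],
    [0.12,0.83,0,-0.76,-1],
    [0.12,0.83,0,-0.76,-1],
  ],
)

```text
clock: 17.65
eef_pos: [0.5832, -0.0242, 0.2166]
tool_rot: [0.789, 0.614, 0.0, -0.001]
ft_force: [-0.3, -0.1, -1.7]
grip_width: 0.0077
```

```bash
python3 - <<'E'
from fit import *
to(.5858,-.0255,.21,75.7)
for n,w in(('top',(220,120,140,110,5)),('scene',(180,80,190,145,4))):
    im=imaging.camera(n); cv2.imwrite(f'pics/p1_{n}.png',im[:,:,::-1]); crop('',im,*w,f'pics/p1c_{n}.png')
E
```

```text
pos [ 0.5832 -0.0242  0.2166] psi 75.78 tilt [ 9.e-04 -8.e-04 -1.e+00] clk 17.65 F [-0.33 -0.12 -1.72] T [-0.006 -0.042 -0.028] w 0.0077 j [-4.20e-02  4.26e-01  1.64e-01  1.31e+00  1.00e-03  2.06e-01]
cmd [-0.006  0.029  0.066] roll 0.0009
```

View pics/p1c_top.png

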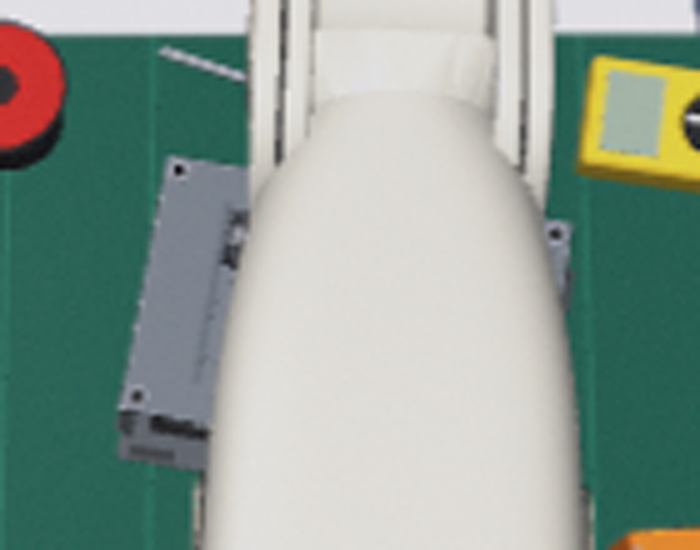

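View pics/p1c_scene.png

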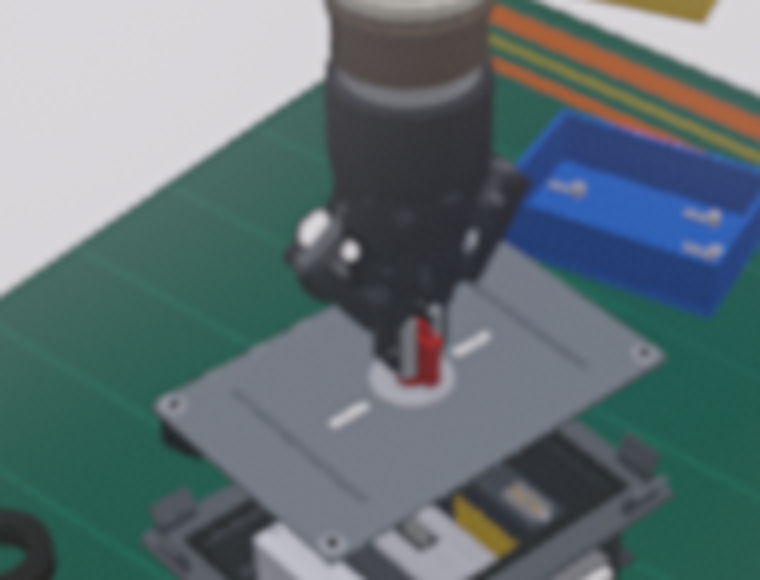

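```bash
cat > covfit.py <<'E'
from fit import *
def covfit(top,scene,x0,sx=.140,sy=.218):
    obs=top+scene
    def W(p):
        c,s=np.cos(p[3]),np.sin(p[3]); q=np.array(rect(sx,sy,0))
        return np.c_[p[0]+c*q[:,0]-s*q[:,1],p[1]+s*q[:,0]+c*q[:,1],q[:,2]*0+p[2]]
    pp={n:proj(n,W(x0)) for n in('top','scene')}
    idx=[np.hypot(*(pp[o[0]]-o[1:3]).T).argmin() for o in obs]
    def res(p):
        w=W(p); pp={n:proj(n,w) for n in('top','scene')}
        return np.concatenate([pp[o[0]][i]-o[1:3] for o,i in zip(obs,idx)])
    for nm,sel in(('both',range(len(obs))),('top',range(len(top))),('scene',range(len(top),len(obs)))):
        r=least_squares(lambda p:res(p).reshape(-1,2)[list(sel)].ravel(),x0)
        print(nm,r.x[:3].round(4),'yaw',np.degrees(r.x[3]).round(2),'res',np.abs(r.fun).round(2))
E
python3 - <<'E'
from covfit import *
t=P('top',5,220,120,0,[(167,157),(120,408),(573,225)]); s=P('scene',4,180,80,0,[(155,405),(328,556),(665,355)])
covfit(t,s,[.5832,-.0242,.185,-.17])
E
```

```text
both [ 0.5849 -0.0235  0.1836] yaw -10.27 res [0.04 0.38 0.59 0.51 0.02 0.02 0.96 0.76 0.25 1.18 0.49 0.18]
top [ 0.587  -0.0241  0.1764] yaw -10.2 res [0.3  0.24 0.1  0.3  0.19 0.06]
scene [ 0.5783 -0.0155  0.1739] yaw -10.4 res [0.09 0.79 0.39 0.62 0.35 0.13]
```

Request:
carry_out(
  moves=[
    [-0.013,0.022,0.15,-0.004,-1],
    [-0.013,0.022,0.3,-0.004,-1],
    [-0.013,0.022,0.45,-0.004,-1],
    [-0.013,0.022,0.6,-0.004,-1],
    [-0.013,0.022,0.7,-0.004,-1],
    [-0.013,0.022,0.7,-0.004,-1],
    [-0.013,0.022,0.7,-0.004,-1],
  ],
)

```text
clock: 18.45
eef_pos: [0.5852, -0.0277, 0.147]
tool_rot: [0.788, 0.616, 0.0, -0.0]
ft_force: [0.7, 0.2, -2.4]
grip_width: 0.008
```

```bash
python3 - <<'E'
from fit import *
to(.585,-.026,.122,76)
for n,w in(('top',(230,140,120,95,6)),('scene',(190,120,170,130,4.5))):
    im=imaging.camera(n); cv2.imwrite(f'pics/p2_{n}.png',im[:,:,::-1]); crop('',im,*w,f'pics/p2c_{n}.png')
E
```

```text
pos [ 0.5852 -0.0277  0.147 ] psi 76.04 tilt [ 1.e-04  1.e-04 -1.e+00] clk 18.45 F [ 0.75  0.2  -2.38] T [ 0.001  0.051 -0.044] w 0.008 j [-0.047  0.474  0.054  1.15   0.     0.196]
cmd [ 0.016 -0.007  0.25 ] roll 0.0004
```

View pics/p2c_top.png

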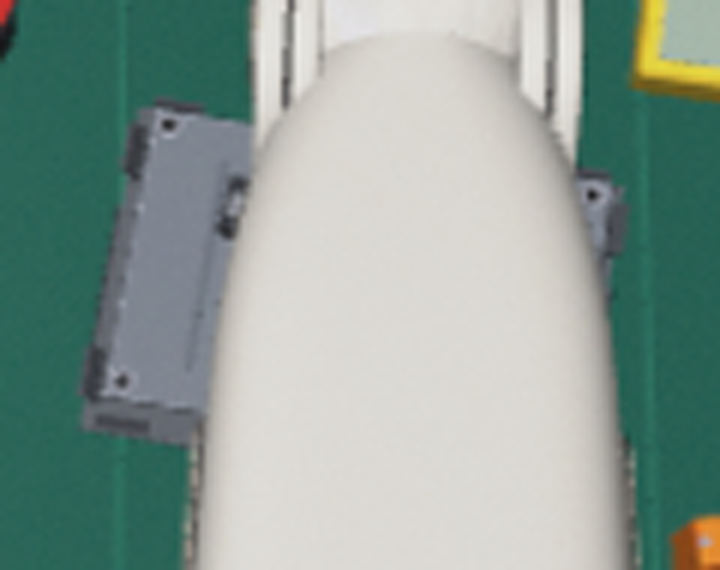

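View pics/p2c_scene.png

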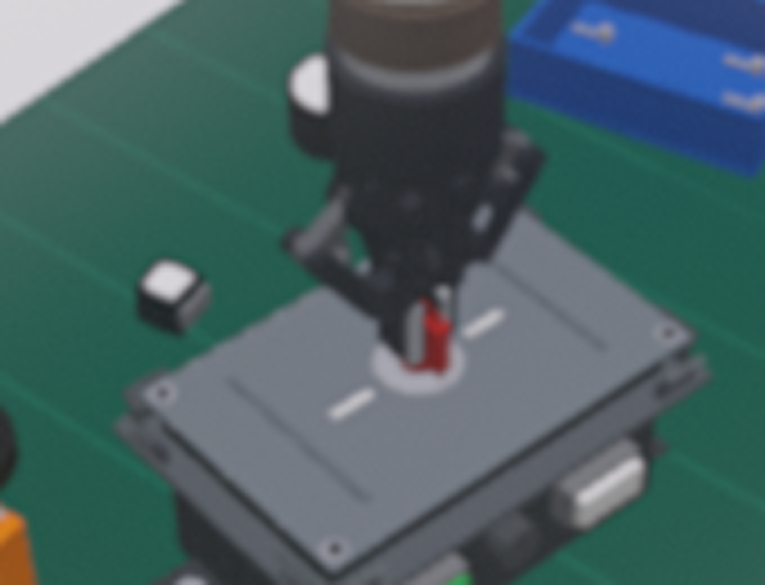

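```bash
python3 - <<'E'
from covfit import *
t=P('top',6,230,140,0,[(150,107),(99,397),(612,183)]); s=P('scene',4.5,190,120,0,[(142,395),(335,573),(692,335)])
covfit(t,s,[.5852,-.0277,.115,-.17])
b=[.586,-.0257,-.169]
def W(p,q):
    c,s=np.cos(p[2]),np.sin(p[2]); q=np.array(q,float)
    return np.c_[p[0]+c*q[:,0]-s*q[:,1],p[1]+s*q[:,0]+c*q[:,1],q[:,2]]
for n,w in(('top',(230,140,120,95,6)),('scene',(190,120,170,130,4.5))):
    c=cv2.imread(f'pics/p2c_{n}.png')
    for q,col in((rect(.14,.218,.115),(0,255,0)),(rect(.16,.236,.086),(0,255,255))):
        q=[q[i] for i in(0,1,3,2)]
        cv2.polylines(c,[((proj(n,W(b,q))-w[:2]+.5)*w[4]).astype(int)],True,col,1)
    cv2.imwrite(f'pics/p2o_{n}.png',c)
E
```

```text
both [ 0.5882 -0.0264  0.1129] yaw -9.57 res [0.33 0.3  0.16 0.08 0.33 0.14 0.38 0.09 0.09 0.17 0.49 0.21]
top [ 0.5867 -0.0261  0.1192] yaw -9.74 res [0.21 0.04 0.16 0.07 0.04 0.11]
scene [ 0.5859 -0.0241  0.1094] yaw -9.43 res [0.24 0.07 0.18 0.27 0.05 0.22]
```

View pics/p2o_top.png

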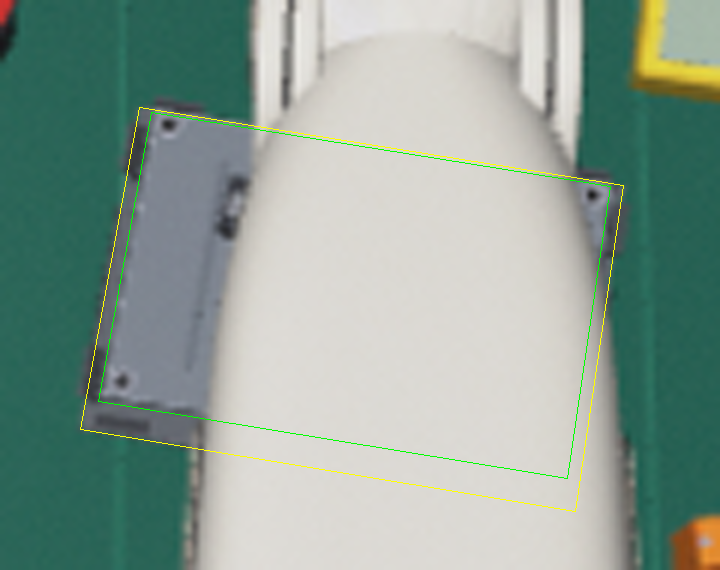

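View pics/p2o_scene.png

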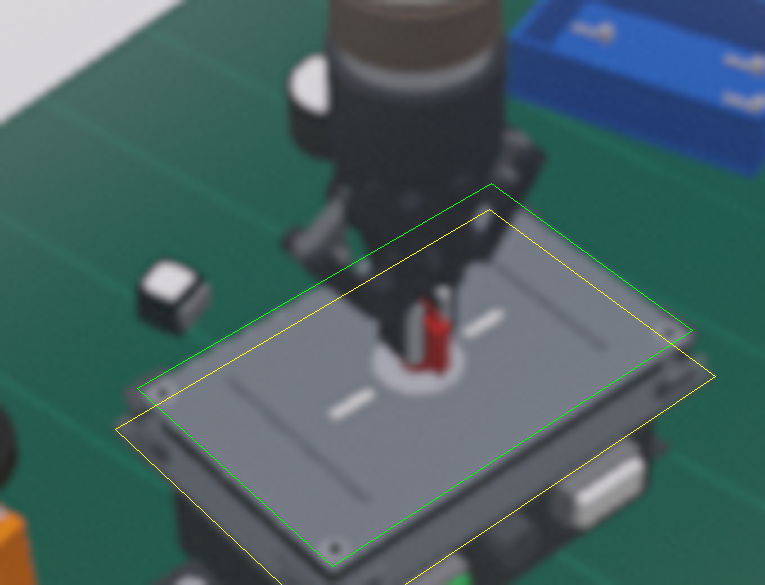

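Request:
carry_out(
  moves=[
    [0.006,-0.017,0,0,-1],
    [0.006,-0.017,0.04,0,-1],
    [0.006,-0.017,0.08,0,-1],
    [0.006,-0.017,0.12,0,-1],
    [0.006,-0.017,0.12,0,-1],
  ],
)

```text
clock: 19.05
eef_pos: [0.5829, -0.0269, 0.1338]
tool_rot: [0.788, 0.616, -0.001, -0.001]
ft_force: [0.6, -1.1, -3.5]
grip_width: 0.0083
```

```bash
python3 - <<'E'
from fit import *
to(.585,-.026,.126,76)
for n,w in(('top',(230,140,120,95,6)),('scene',(190,120,170,130,4.5))):
    im=imaging.camera(n); cv2.imwrite(f'pics/p3_{n}.png',im[:,:,::-1]); crop('',im,*w,f'pics/p3c_{n}.png')
E
```

```text
pos [ 0.5829 -0.0269  0.1338] psi 76.04 tilt [-3.0e-04 -1.8e-03 -1.0e+00] clk 19.05 F [ 0.63 -1.11 -3.5 ] T [-0.023  0.039  0.015] w 0.0083 j [-0.046  0.482  0.03   1.12   0.     0.198]
cmd [0.014 0.018 0.078] roll 0.0004
```

View pics/p3c_top.png

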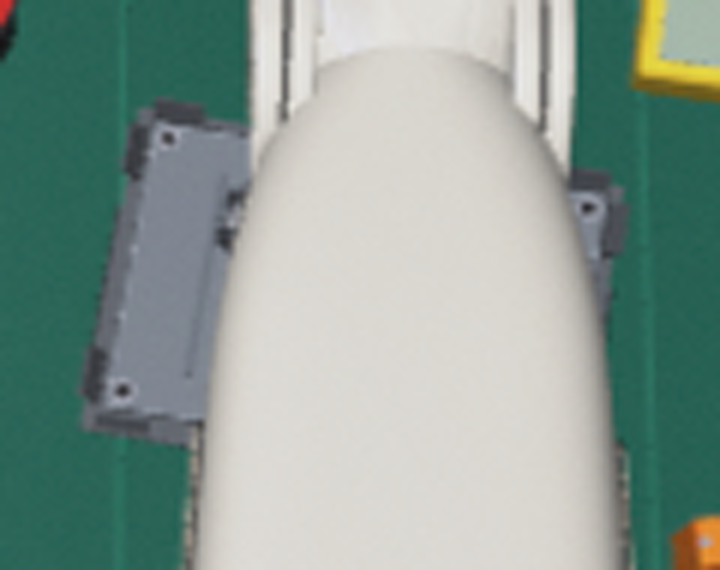

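View pics/p3c_scene.png

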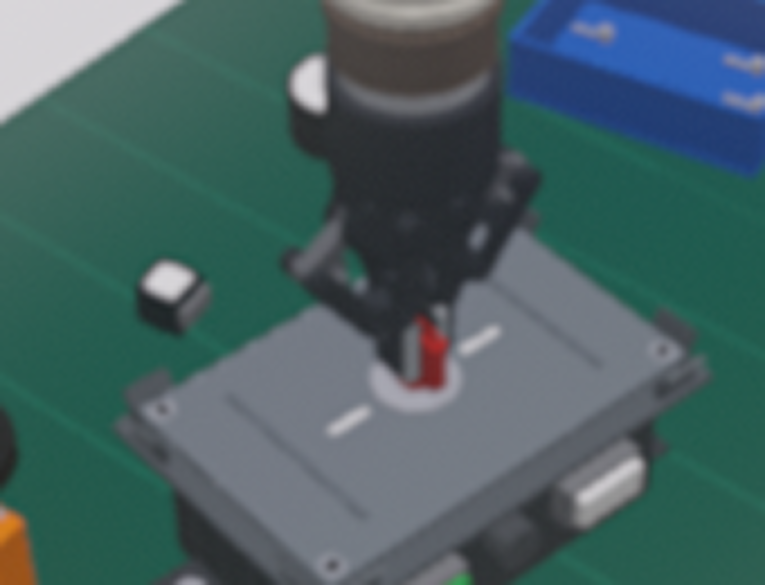

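Request:
carry_out(
  moves=[
    [0,0,0.03,0,-1],
    [0,0,0.06,0,-1],
    [0,0,0.08,0,-1],
    [0,0,0.08,0,-1],
  ],
)

```text
clock: 19.55
eef_pos: [0.5838, -0.027, 0.1275]
tool_rot: [0.788, 0.616, 0.0, 0.0]
ft_force: [-2.3, 0.6, 4.3]
grip_width: 0.0082
```

```bash
python3 - <<'E'
from fit import *
to(.585,-.026,.126,76)
for n,w in(('scene',(190,120,170,130,4.5)),):
    im=imaging.camera(n); cv2.imwrite(f'pics/p4_{n}.png',im[:,:,::-1]); crop('',im,*w,f'pics/p4c_{n}.png')
E
```

```text
pos [ 0.5838 -0.027   0.1275] psi 76.04 tilt [ 1.e-04  9.e-04 -1.e+00] clk 19.55 F [-2.27  0.56  4.3 ] T [ 0.096  0.418 -0.013] w 0.0082 j [-0.046  0.487  0.02   1.103 -0.     0.198]
cmd [0.012 0.009 0.015] roll 0.0004
```

View pics/p4c_scene.png

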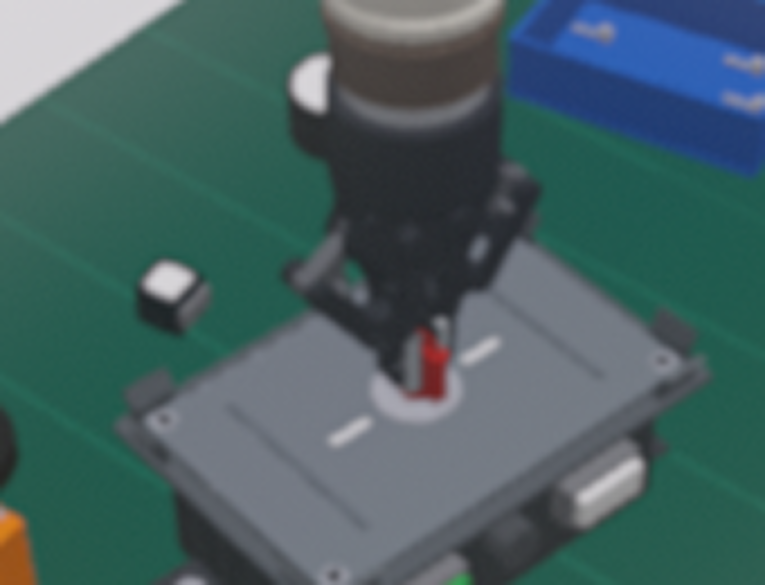

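Request:
carry_out(
  moves=[
    [0,0,0.02,0,-1],
    [0,0,0.02,0,-1],
    [0,0,0.02,0,-1],
  ],
)

```text
clock: 19.9
eef_pos: [0.5838, -0.027, 0.126]
tool_rot: [0.788, 0.616, 0.0, 0.0]
ft_force: [-3.7, -0.5, 6.5]
grip_width: 0.0084
```

```bash
python3 - <<'E'
from fit import *
to(.585,-.026,.126,76)
n,w=('top',(230,140,120,95,6))
im=imaging.camera(n); cv2.imwrite(f'pics/p5_{n}.png',im[:,:,::-1]); crop('',im,*w,f'pics/p5c_{n}.png')
E
```

```text
pos [ 0.5838 -0.027   0.126 ] psi 76.04 tilt [ 2.0e-04  1.2e-03 -1.0e+00] clk 19.9 F [-3.72 -0.53  6.5 ] T [ 0.023  0.685 -0.005] w 0.0084 j [-0.046  0.488  0.018  1.099 -0.     0.198]
cmd [0.012 0.009 0.   ] roll 0.0004
```

View pics/p5c_top.png

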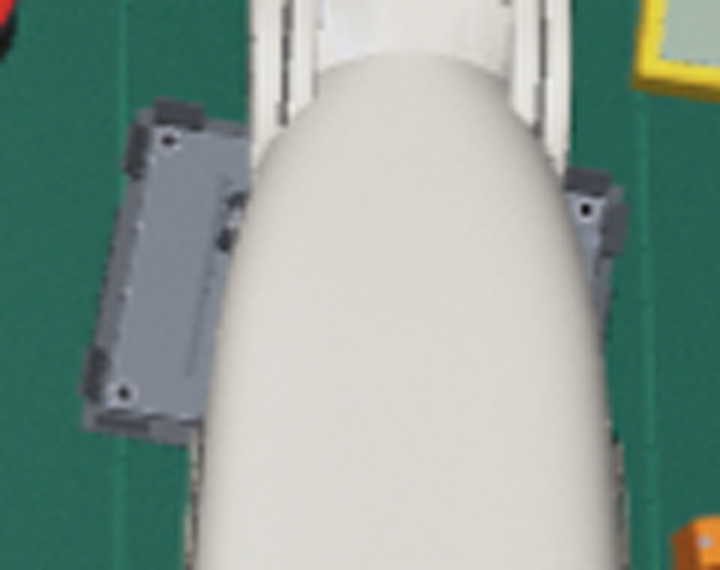

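Force vs. travel matches the seal (about 2 N/mm), so the cover is in the guides on the seal. Now turning the wing clockwise.

Request:
carry_out(
  moves=[
    [0,0,0,0.08,-1],
    [0,0,0,0.16,-1],
    [0,0,0,0.24,-1],
    [0,0,0,0.32,-1],
    [0,0,0,0.4,-1],
    [0,0,0,0.48,-1],
    [0,0,0,0.56,-1],
    [0,0,0,0.64,-1],
    [0,0,0,0.72,-1],
    [0,0,0,0.8,-1],
    [0,0,0,0.86,-1],
    [0,0,0,0.92,-1],
    [0,0,0,0.955,-1],
    [0,0,0,0.955,-1],
    [0,0,0,0.955,-1],
  ],
)

```text
clock: 21.45
eef_pos: [0.5849, -0.0263, 0.1264]
tool_rot: [0.996, -0.086, 0.002, -0.001]
ft_force: [-0.6, 2.1, 6.1]
grip_width: 0.0077
```

```bash
python3 - <<'E'
from fit import *
to(.585,-.026,.126,-9.7)
for n,w in(('top',(230,140,120,95,6)),('scene',(230,150,90,70,8))):
    im=imaging.camera(n); cv2.imwrite(f'pics/p6_{n}.png',im[:,:,::-1]); crop('',im,*w,f'pics/p6c_{n}.png')
E
```

```text
pos [ 0.5849 -0.0263  0.1264] psi -9.89 tilt [ 0.0035 -0.0019 -1.    ] clk 21.45 F [-0.58  2.08  6.09] T [ 0.443  0.195 -0.039] w 0.0077 j [-4.600e-02  4.880e-01  1.900e-02  1.097e+00  1.000e-03  1.698e+00]
cmd [ 0.    -0.003  0.004] roll -0.0021
```

View pics/p6c_scene.png

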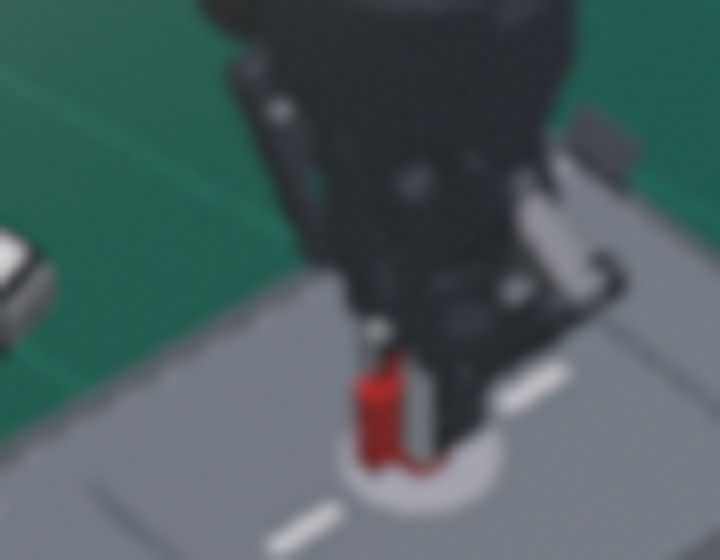

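View pics/p6c_top.png

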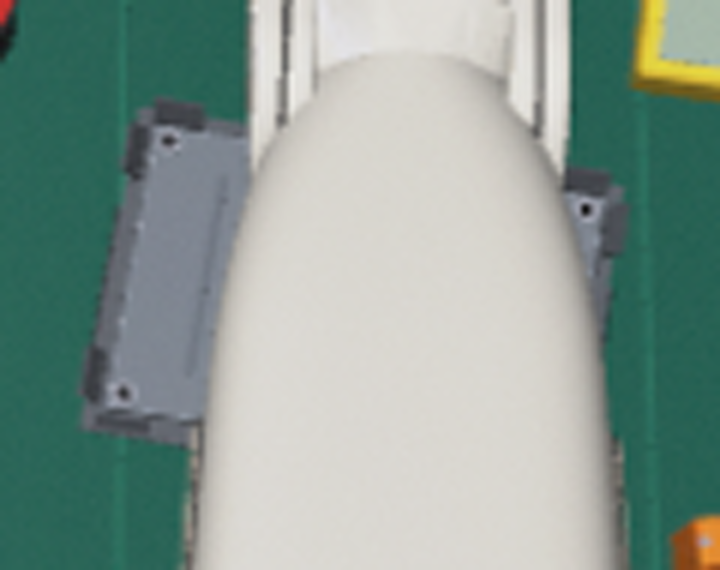

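Request:
carry_out(
  moves=[
    [0,0,0,0.015,-1],
    [0,0,0,0.03,-1],
    [0,0,0,0.03,-1],
    [0,0,0,0.03,-1],
  ],
)

```text
clock: 21.95
eef_pos: [0.5849, -0.0264, 0.1264]
tool_rot: [0.994, -0.109, 0.002, -0.001]
ft_force: [-1.4, 1.1, 5.8]
grip_width: 0.0081
```

```bash
python3 - <<'E'
from fit import *
to(.585,-.026,.126,-9.7)
E
```

```text
pos [ 0.5849 -0.0264  0.1264] psi -12.47 tilt [ 0.0035 -0.0015 -1.    ] clk 21.95 F [-1.37  1.08  5.83] T [0.227 0.182 0.704] w 0.0081 j [-4.500e-02  4.880e-01  1.900e-02  1.097e+00  1.000e-03  1.743e+00]
cmd [-0.    -0.004  0.004] roll -0.0308
```

The z torque rose to 0.7 N m, so the wing is at its stop. I'll ease back slightly and look.

Request:
carry_out(
  moves=[
    [0,0,0,-0.013,-1],
    [0,0,0,-0.013,-1],
    [0,0,0,-0.013,-1],
  ],
)

```text
clock: 22.25
eef_pos: [0.5849, -0.0264, 0.1264]
tool_rot: [0.995, -0.099, 0.002, -0.001]
ft_force: [-0.4, 2.1, 6.1]
grip_width: 0.0082
```

```bash
python3 - <<'E'
from covfit import *
to(.585,-.026,.126,-9.7)
for n,w in(('top',(230,140,120,95,6)),('scene',(190,120,170,130,4.5))):
    im=imaging.camera(n); cv2.imwrite(f'pics/p7_{n}.png',im[:,:,::-1]); crop('',im,*w,f'pics/p7c_{n}.png')
E
```

```text
pos [ 0.5849 -0.0264  0.1264] psi -11.35 tilt [ 0.0036 -0.0016 -1.    ] clk 22.25 F [-0.39  2.07  6.08] T [0.338 0.187 0.382] w 0.0082 j [-4.600e-02  4.880e-01  1.900e-02  1.097e+00  1.000e-03  1.723e+00]
cmd [-0.    -0.004  0.004] roll -0.0184
```

View pics/p7c_scene.png

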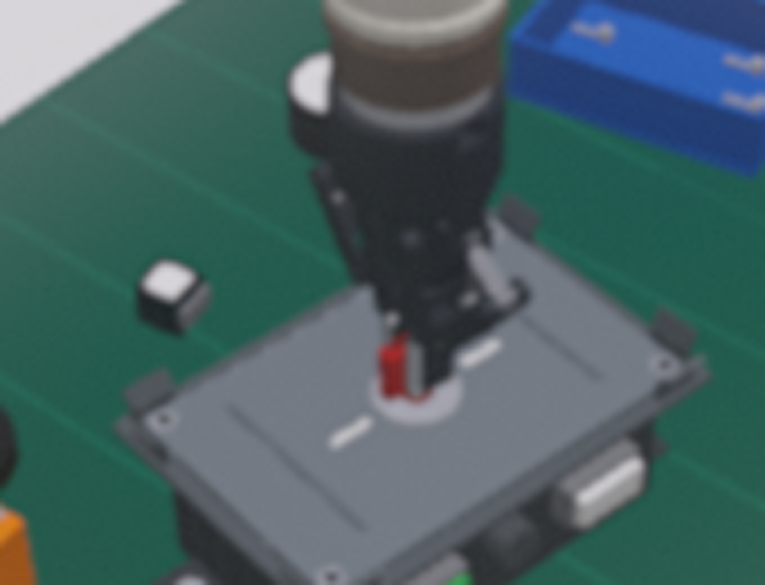

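View pics/p7c_top.png

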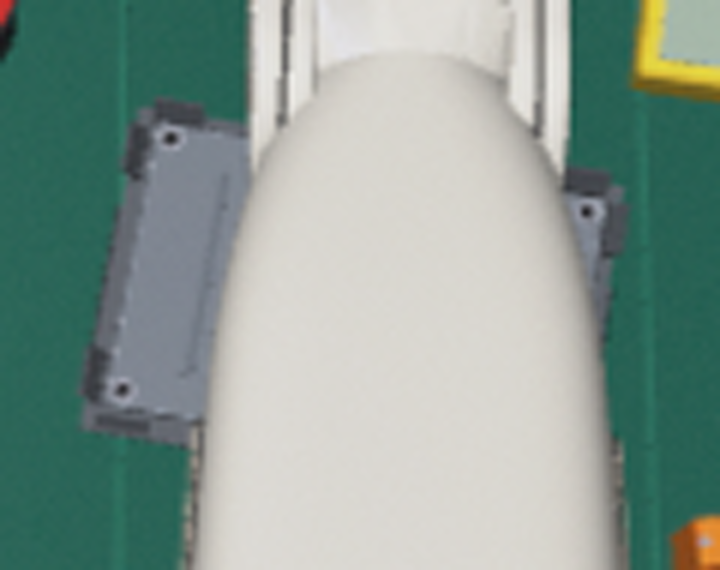

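Request:
carry_out(
  moves=[
    [0,0,0,-0.007,-1],
    [0,0,0.01,-0.007,-1],
    [0,0,0.02,-0.007,-1],
    [0,0,0.03,-0.007,-1],
    [0,0,0.03,-0.007,-1],
    [0,0,0.03,-0.007,-1],
  ],
)

```text
clock: 22.95
eef_pos: [0.585, -0.0264, 0.1244]
tool_rot: [0.996, -0.094, 0.002, -0.001]
ft_force: [-2.7, 1.0, 11.2]
grip_width: 0.0082
```

```bash
python3 - <<'E'
from covfit import *
to(.585,-.026,.126,-9.7)
E
```

```text
pos [ 0.585  -0.0264  0.1244] psi -10.77 tilt [ 0.0042 -0.0018 -1.    ] clk 22.95 F [-2.73  1.01 11.15] T [0.312 0.605 0.098] w 0.0082 j [-4.600e-02  4.900e-01  1.500e-02  1.092e+00  1.000e-03  1.713e+00]
cmd [-0.    -0.004 -0.016] roll -0.0119
```

Request:
carry_out(
  moves=[
    [0,0,0.01,0,-1],
    [0,0,0.02,0,-1],
    [0,0,0.02,0,-1],
    [0,0,0.02,0,-1],
  ],
)

```text
clock: 23.35
eef_pos: [0.585, -0.0264, 0.1243]
tool_rot: [0.996, -0.094, 0.003, -0.001]
ft_force: [-6.1, 1.6, 20.0]
grip_width: 0.0082
```

```bash
python3 - <<'E'
from covfit import *
to(.585,-.026,.126,-9.7)
E
```

```text
pos [ 0.585  -0.0264  0.1243] psi -10.77 tilt [ 0.0054 -0.002  -1.    ] clk 23.35 F [-6.13  1.63 19.97] T [0.386 1.436 0.093] w 0.0082 j [-4.600e-02  4.890e-01  1.400e-02  1.090e+00  1.000e-03  1.713e+00]
cmd [-0.001 -0.004 -0.017] roll -0.0119
```

Request:
carry_out(
  moves=[
    [-0.012,0,0,0,-1],
    [-0.012,0,0.005,0,-1],
    [-0.012,0,0.005,0,-1],
    [-0.012,0,0.005,0,-1],
  ],
)

```text
clock: 23.75
eef_pos: [0.5849, -0.0264, 0.1243]
tool_rot: [0.996, -0.094, 0.004, -0.001]
ft_force: [-5.1, 1.7, 20.7]
grip_width: 0.0083
```

```bash
python3 - <<'E'
from covfit import *
to(.585,-.026,.126,-9.7)
for n,w in(('top',(230,140,120,95,6)),('scene',(190,120,170,130,4.5))):
    im=imaging.camera(n); cv2.imwrite(f'pics/p8_{n}.png',im[:,:,::-1]); crop('',im,*w,f'pics/p8c_{n}.png')
E
```

```text
pos [ 0.5849 -0.0264  0.1243] psi -10.77 tilt [ 0.0079 -0.0021 -1.    ] clk 23.75 F [-5.05  1.65 20.67] T [0.262 1.148 0.135] w 0.0083 j [-4.500e-02  4.870e-01  1.100e-02  1.086e+00  1.000e-03  1.713e+00]
cmd [ 0.    -0.004 -0.017] roll -0.0119
```

View pics/p8c_scene.png

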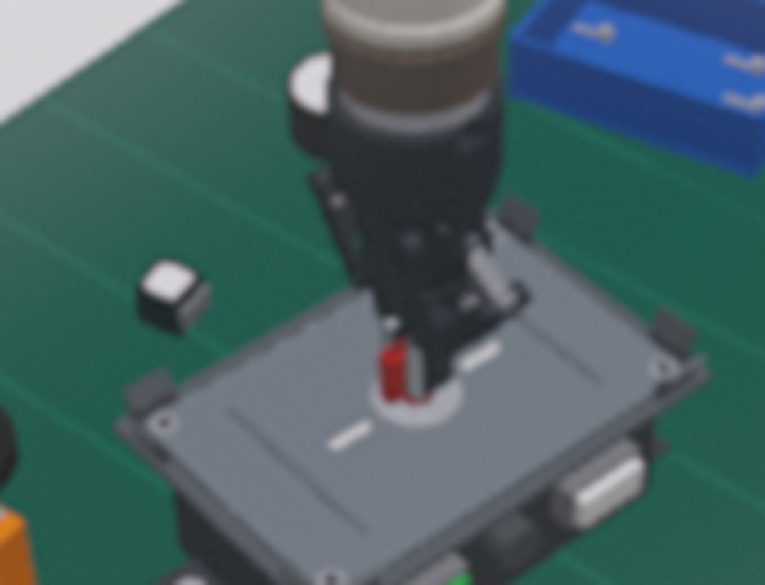

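View pics/p8_scene.png

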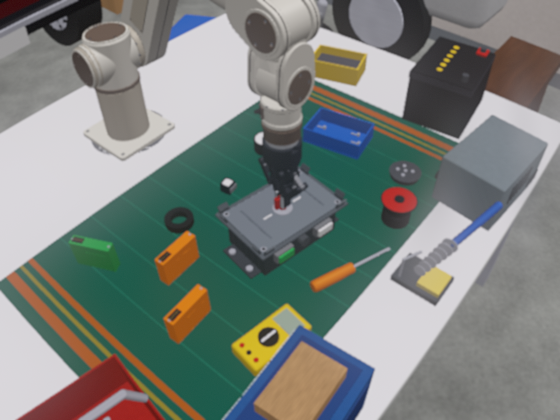

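```bash
python3 - <<'E'
from h import *
print(order.job_done())
o=bot.get_obs(); print(o['clock'],o['eef_pos'],o['ft_force'])
E
```

```text
the job is handed in; nothing more can be done
None
the job is handed in; nothing more can be done
```

I handed the job in at about 23.9 s of the 61 s allowed. The gripper was still holding the wing and pressing the cover down.

**What I did:**
- I stood the silver module in the free slot and let go of it.
- I lifted the cover by its wing, lowered it into the guides, and turned the wing clockwise until it met its stop.
- I then pressed the cover down and held it.

**Last checks:**
- **Module:** after release, both camera views showed it upright between the cheeks, in line with the slot. Once the cover was on, it could no longer be seen.
- **Wing:** the twisting torque rose to 0.7 N m, against 0.05 N m for free turning, so I take it to be at its stop. The wing lies along the white marks. Its turn works out at about 90° ± 1°, though the gripper hid the head slot itself.
- **Pressing:** the push rose from 11 to 20 N with no further travel. The tool height there, 0.1243 m, matches the 0.1244 m expected for a flush cover. It ended at 20.7 N.
- **Other things:** the final scene picture showed nothing else disturbed.

**Disagreements:**
- The two cameras differed by 2–3 mm on the box position.
- While I opened the gripper beside the module, a finger touched the box, with about 13 N sideways and 9 N upward at the wrist. It cleared when I closed the fingers slightly and lifted.
- Turning the wing against its stop twisted the cover about 0.8° within its play.
- About 5 N of sideways force remained in the final press.

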